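Stow the boss head and the clamp in the foam drawer

TASK

Tidy away the stand hardware: press the loose boss head and the loose two-prong clamp fully home into their own cutouts in the foam of the open drawer, then slide the drawer shut. Leave the glassware and the other things on the bench standing where they are.

Things in the scene. Friction and masses are not known exactly. Their poses are not given: they have to be found in the camera images.
- boss: Loose boss head (right-angle rod holder), cast alloy, 220 g. Body 58 (own x) x 30 (y) x 28 mm high. A steel wing screw sticks out of the -x end along the middle (8 mm stem, 24 mm wide head, to x=-58), another out of the +y side at x=21 (head x=15 to 27, to y=+41): an L-shaped outline. Origin: centre of the body's underside, z up. It lies the same way up as it is stowed.
- boss_grip (a point): Place to grip the boss head: own x=-4, y=0, 16 mm above its underside, clear of both wing screws; fingers on its +y and -y sides, 30 mm apart.
- clamp: Loose two-prong clamp, cast alloy, 240 g, same way up as stowed. Yoke 32 (own x) x 40 (y) x 26 mm high; two dark-sleeved prongs from it to x=+64 (9 mm wide, outer faces y=+-20); 10 mm steel rod to x=-90, with a 20 mm nut at x=-50 to -60. Rod axis 11 mm up. Origin: centre of the yoke's underside, z up. Grip across the yoke at x=0, fingers on its +y and -y sides.
- boss_pocket (a point): Where the boss head's origin lies when fully home: on the floor of its cutout, 20 mm above the bench, 18 mm below the foam's top. Axes as foam. Home, the part's +x points along this +y and its +y along this -x (its yaw = this yaw + 90 deg). Finger scoops of full depth, 32 mm wide (part's x=-20 to +12), reach 28 mm out from both sides of the body.
- clamp_pocket (a point): Where the clamp's origin lies when fully home: on the floor of its cutout, 20 mm above the bench, 18 mm below the foam's top. Axes as foam. Home, the clamp's +x (prongs) points along this +y, its rod along -y (its yaw = this yaw + 90 deg). Finger scoops of full depth, 30 mm wide (part's x=-15 to +15), reach 27 mm out from both sides of the yoke.
- foam (a point): Centre of the dark foam's top face, 38 mm above the bench; x from the drawer's front towards the unit, z up. Cutouts follow the outlines with 2.5 mm play, 18 mm deep. Springy foam nibs in both end walls (part's x) grip the boss body or yoke: set down without force a part stays about 13 mm too high; a steady push of some 10 N (more if off centre) takes it to the floor.
- drawer (a joint): How far the drawer is pushed in, m: 0 fully pulled out, 0.235 shut. It slides level along its x with about 3 N drag and stays where left. White unit on the bench, 310 wide x 270 deep x 66 mm high; the opening's upper edge is 56 mm above the bench, and a part that is not home catches on it. A support ring and two short rods already lie in their own cutouts.
- drawer_front (a point): Middle of the outer face of the drawer's white front panel, 33 mm above the bench; moves with the drawer; axes as foam (push along +x to shut). Panel 310 mm wide, 8 to 58 mm above the bench; along its top an aluminium pull lip, 170 mm wide, sticks out 14 mm towards the robot (47 to 58 mm above the bench).
- flask: Conical glass flask, 84 mm wide at the foot, 135 mm tall, standing on the bench. Origin: centre of its underside. A bystander.
- beaker: Glass beaker, 66 mm wide, 90 mm tall. Origin: centre of its underside. A bystander.
- vial: Small amber vial, 22 mm wide, 42 mm tall. Origin: centre of its underside. A bystander.
- round_flask: Round-bottomed glass flask sitting in a cork ring 90 mm wide, 132 mm tall in all. Origin: centre of the ring's underside. A bystander.
- reagent: Amber reagent bottle, 68 mm wide, 150 mm tall. Origin: centre of its underside. A bystander.
- stopper: Rubber stopper, 27 mm wide, 26 mm tall. Origin: centre of its underside. A bystander.
- spatula: Narrow steel laboratory spatula, 152 mm long, 5 mm thick, lying flat. Origin: about its middle. A bystander.
Not all that is in view belongs to the job. Leave any purple or yellow look-alike of the boss alone.

How it is judged (in metres and radians):
At the end, for the whole second after the job is handed in: The boss head and the clamp each lie fully home in their own cutout (origin within 5 mm sideways and 3 mm in height of the pocket's point, level and turned to fit within 3.4 degrees), at rest, and the drawer is shut to within 8 mm (horizontal distance between boss and boss_pocket below 0.005 m and z of boss in the frame of boss_pocket between -0.003 and 0.003 m and angle between each of boss, clamp's own z axis and vertical below 0.06 rad and angle between the x axis of boss and the y axis of boss_pocket, either way round below 0.06 rad and linear speed of each of boss, clamp below 0.02 m/s and horizontal distance between clamp and clamp_pocket below 0.005 m and z of clamp in the frame of clamp_pocket between -0.003 and 0.003 m and angle between the x axis of clamp and the y axis of clamp_pocket, either way round below 0.06 rad and value of joint drawer above 0.227 m); the robot touches nothing.
It fails at once if a bystander is shifted by more than 40 mm or knocked over (distance of any of flask, beaker, vial, round_flask, reagent, stopper, spatula from where it was at the start of the episode above 0.04 m or angle between any of flask, beaker, vial, round_flask, reagent, stopper, spatula's own z axis and vertical above 0.6 rad).
It also fails if it takes over 67 s, if anything falls off the work surface, if the arm or the gripper's body presses on something with over 40 N, if the wrist force passes 120 N, or if a joint passes its speed limit or range.

ROBOT

A 6-joint arm with a two-finger parallel gripper is mounted at the origin on the work surface. World frame = base frame: x ahead of the robot, y to its left, z up, the work surface at z = 0. Lengths are in mm, angles in rad, forces in N, time in s.
With the tool pointing down it reaches from about 250 to 775 mm from the base axis. Payload 8.9 kg.
Tool frame: the origin (TCP) lies on the front face of the gripper's body, between the roots of the fingers; the fingertips stand 73 mm ahead of it and the grasp point (between the pads) lies 54 mm ahead of it (arm.tcp_to_tips is the distance from the TCP to the fingertips, in mm); z points along the fingers, y is the direction in which the jaws open and shut (so a half turn about z gives the same grasp; the last joint's range is limited). The gripper opens to 85 mm and grips with 20 to 120 N. Pads are 22 mm wide; open, the fingers measure 114 mm over their backs; the gripper's body (76 mm by 85 mm) begins 54 mm behind the grasp point. The pads swing forward as they close: fully open they stand 13 mm farther back than shut.
Start: joints at [-1.436, 0.291, -0.153, 1.127, 0, 1.431], TCP at [141.957, -505.442, 303.905] pointing down, gripper open.
Joint ranges: [-2.52, 2.52], [-0.91, 1.74], [-1.3, 1.37], [-1.96, 2.02], [-1.52, 1.47], [-3.14, 3.14]. Speed limits (rad/s): [2.22, 2.22, 2.79, 3.14, 3.14, 3.14].

INTERFACE

Orientations are given as a unit quaternion [w, x, y, z].
In Python, from bench import arm, vision gives the robot as it stands.
- The arm moves only by the tool carry_out, never from a script. Its arguments are lists of equal length, an entry for each row: "rot": the turn, a rotation vector about the tool's x, y, z in rad, a list of three; "offset": the shift along the tool's x, y, z in mm, a list of three; "claw": the opening in per cent of the stroke, from 0 (shut) to 100 (fully open). A call has 1 to 8 rows; each row is the pose to reach, as a shift and turn from the pose measured when the call began, along the tool's axes at that moment; what a row does not reach only later rows make up. A row lasts 1/8 s, in which the tool goes at most 62.5 mm and 10.7 degrees, less where a joint would pass 70% of its speed; a pose out of reach is approached as far as the arm can. A call with a gripper value outside its range is refused whole. The fingers move at their own pace and stop on an object; the grip force is fixed at half the most. Time passes only in rows, so rows that repeat a pose let the fingers close. It gives the time, the measured TCP pose, the force and the opening at its end, in the units of the state.
- arm.sense(): the state, without advancing time (a new reading comes with each control period).
- vision.camera(name): name is "scene" or "top" or "wrist"; returns (picture, depth): 384x512x3 uint8, blue, green, red; 384x512 float32, mm along the optical axis (not along the pixel's ray), 0 where there is no reading.
- vision.camera_info(name): a dict with "fov_y" (degrees; the focal length in pixels is half the picture's height over the tangent of half this angle, whatever the lens; pixels are square), "cx", "cy" (the principal point, pixels), "world_from_camera" (4x4, takes a point from camera to world coordinates); the wrist camera has in their place "hand_eye" (4x4, takes a point from camera to tool coordinates, whose origin is the TCP and whose axes are the flange's). Camera axes: x right, y down, z forward; pixel columns grow to the right and rows downward; lengths in mm; the calibration is good to about 2 mm. The wrist camera is an equidistant fisheye: a pixel r from the principal point sees the ray r / f radians off the axis. A picture is of the moment at which its call begins: read the wrist's pose just before it. camera_info takes no time and is no camera call.
- arm.close_job(): hands the job in, once; it reports no verdict.
The state is a dict: "time_s": time; "joints": joint angles; "qd": joint speeds; "joint_torque": joint torques, N m; "tool_pos": TCP position; "orientation": TCP orientation; "wrist_force": force on the tool from outside, world axes, zero at the start; "torque": the same for the moment, N m; "finger_gap": finger opening in mm.
Only numpy, scipy, OpenCV 4.12 (cv2) and the standard library are available. Lean on these libraries where they do the work, as an engineer would, in place of code of your own. Each camera call takes 0.05 s, during which the arm holds its last target.

## Working session

There is one attempt and no reset: what is moved stays moved. The work goes in short steps, Python scripts to look and compute and a tool call to move; the robot and the scene stay as the last step left them, time stands still between calls to the robot, and variables do not carry over. Pictures are saved under pics/ and viewed, and the job is handed in when it is done.

Besides the shell and the picture viewer there is one more tool, called after "Call:" as name(argument=value, ...) on one line, values as JSON. carry_out: Moves the arm, as the interface text tells. Its arguments: {"type":"object","properties":{"rot":{"type":"array","items":{"type":"array","items":{"type":"number"}}},"offset":{"type":"array","items":{"type":"array","items":{"type":"number"}}},"claw":{"type":"array","items":{"type":"number"}}},"required":["rot","offset","claw"]}

```bash
ls; mkdir -p pics
python3 - <<'E'
from bench import arm, vision
import cv2,numpy as np
s=arm.sense(); print(s['time_s'],s['tool_pos'],s['orientation'],s['wrist_force'],s['finger_gap'])
for n in ['top','scene']:
    p,d=vision.camera(n); cv2.imwrite(f'pics/{n}0.png',p); np.save(f'pics/{n}0.npy',d); i=vision.camera_info(n); print(n,i)
print(vision.camera_info('wrist'))
E
```

```text
pics
0.0 [ 141.90429943 -505.11891938  303.34179615] [-6.26094350e-04  9.90644713e-01  1.36464866e-01 -1.59760538e-05] [0.1161999  0.70526303 0.45080662] 85.14883935911631
top {'fov_y': 55.36347458968688, 'cx': 254.14407428335292, 'cy': 190.8276721048406, 'world_from_camera': array([[-7.44958191e-03, -9.97836951e-01,  6.53140366e-02,
         4.60555747e+02],
       [-9.99811421e-01,  6.26107417e-03, -1.83826627e-02,
        -5.01862815e+01],
       [ 1.79339641e-02, -6.54386628e-02, -9.97695422e-01,
         1.20333379e+03],
       [ 0.00000000e+00,  0.00000000e+00,  0.00000000e+00,
         1.00000000e+00]])}
scene {'fov_y': 50.995385581060596, 'cx': 257.23071369781616, 'cy': 197.21217732914903, 'world_from_camera': array([[ 8.74462624e-01,  3.24004181e-01, -3.61021342e-01,
         1.09853176e+03],
       [ 4.85084264e-01, -5.88502521e-01,  6.46806030e-01,
        -9.95185594e+02],
       [-2.89411119e-03, -7.40733470e-01, -6.71792788e-01,
         1.06062392e+03],
       [ 0.00000000e+00,  0.00000000e+00,  0.00000000e+00,
         1.00000000e+00]])}
{'fov_y': 65.70646984690485, 'cx': 261.96921845791144, 'cy': 195.16002523342883, 'hand_eye': array([[ 1.08316877e-04, -9.46449422e-01, -3.22852101e-01,
         8.40367591e+01],
       [ 9.99999869e-01, -5.92317672e-05,  5.09139429e-04,
         1.12150707e+00],
       [-5.00997819e-04, -3.22852114e-01,  9.46449292e-01,
        -6.96781137e+01],
       [ 0.00000000e+00,  0.00000000e+00,  0.00000000e+00,
         1.00000000e+00]])}
```

View pics/top0.png

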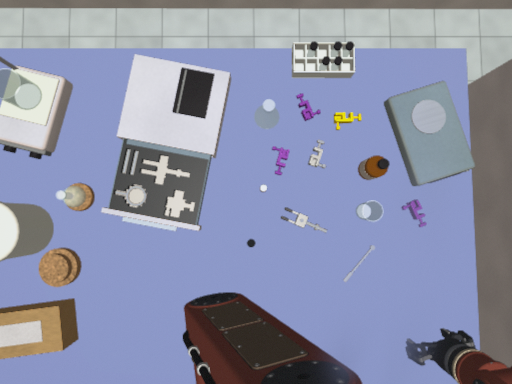

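View pics/scene0.png

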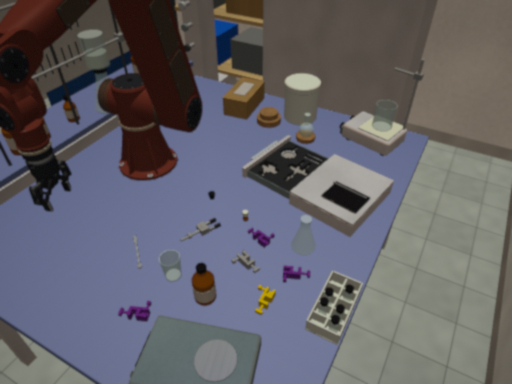

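```bash
cat > h.py <<'E'
import numpy as np,cv2
from bench import arm,vision
def ray(name,u,v):
    i=vision.camera_info(name);f=192/np.tan(np.radians(i['fov_y'])/2);M=i['world_from_camera']
    return M[:3,3],M[:3,:3]@np.array([(u-i['cx'])/f,(v-i['cy'])/f,1.])
def onz(name,u,v,z):
    o,d=ray(name,u,v); return o+d*(z-o[2])/d[2]
def proj(name,P):
    i=vision.camera_info(name);f=192/np.tan(np.radians(i['fov_y'])/2);M=i['world_from_camera']
    q=M[:3,:3].T@(np.array(P)-M[:3,3]); return i['cx']+f*q[0]/q[2],i['cy']+f*q[1]/q[2]
E
python3 - <<'E'
import cv2
p=cv2.imread('pics/top0.png')
a=cv2.resize(p[135:240,95:235],None,fx=5.6,fy=5.6,interpolation=cv2.INTER_CUBIC);cv2.imwrite('pics/c1.png',a)
a=cv2.resize(p[130:245,240:390],None,fx=5,fy=5,interpolation=cv2.INTER_CUBIC);cv2.imwrite('pics/c2.png',a)
E
```

```text
(no output)
```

View pics/c1.png

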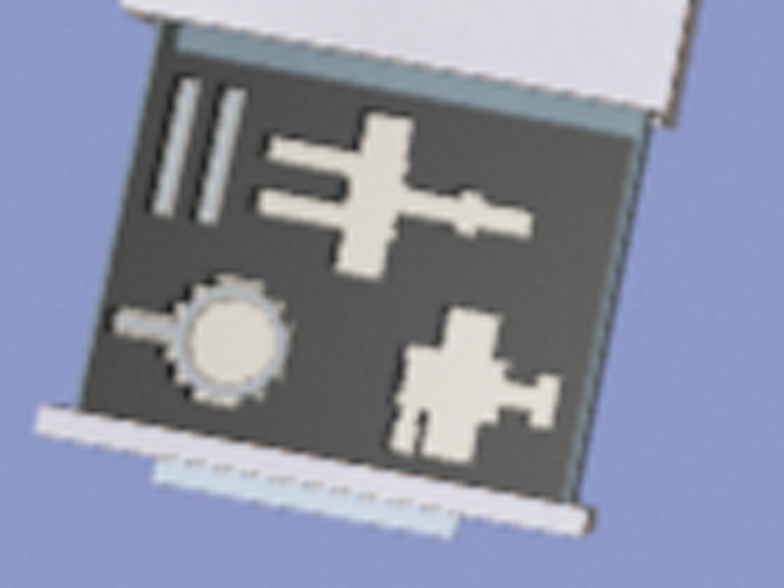

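View pics/c2.png

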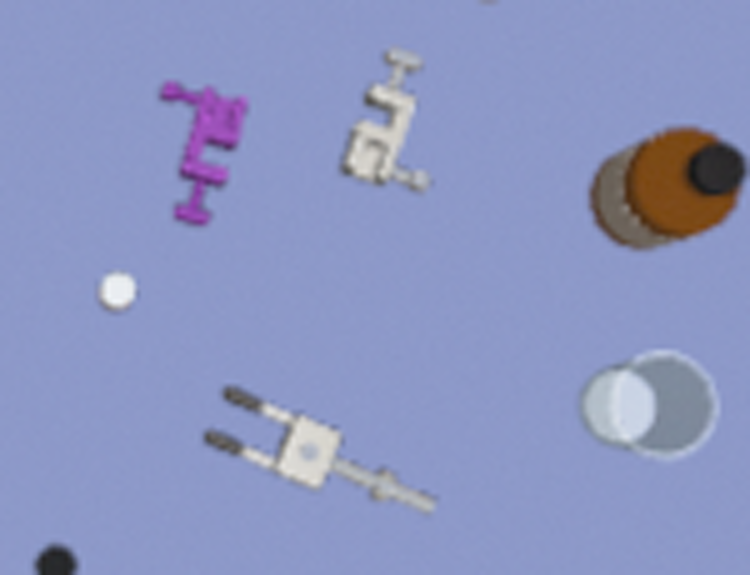

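Run:
```python
from h import *
p=cv2.imread('pics/top0.png')
hsv=cv2.cvtColor(p,cv2.COLOR_BGR2HSV)
print('yaw tool', arm.sense()['orientation'])
# light, low-saturation mask
m=((hsv[...,1]<45)&(hsv[...,2]>110)).astype(np.uint8)
def info(x0,y0,x1,y1,z,lab,mm=m):
    mk=np.zeros_like(mm); mk[y0:y1,x0:x1]=mm[y0:y1,x0:x1]
    n,l,st,c=cv2.connectedComponentsWithStats(mk)
    for k in range(1,n):
        if st[k,4]>15: print(lab,st[k],c[k].round(1), onz('top',*c[k],z).round(1))
info(305,138,330,170,20,'boss'); info(290,205,335,235,15,'clamp'); info(112,150,200,225,38,'pockets')
def w(c,z,o,s,scale): return onz('top',o[0]+c[0]/s-0.5,o[1]+c[1]/s-0.5,z).round(1)
o2=(240,130)
print('boss headscrew',w((403,57),14,o2,5,1),'body far end centre',w((378,150),28,o2,5,1),'side screw',w((421,182),14,o2,5,1))
print('clamp yoke',w((309,450),26,o2,5,1),'rod end',w((432,505),11,o2,5,1),'prong ends',w((226,390),13,o2,5,1),w((208,437),13,o2,5,1))
o1=(95,135)
for n,c in dict(clampyoke=(375,195),rodend=(530,223),p1=(272,148),p2=(262,202),bossbody=(462,385),headscrew=(545,402),fl=(82,408),fr=(575,500),bl=(178,50),br=(632,138)).items(): print(n,w(c,38,o1,5.6,1))
print('front panel top',w((40,425),58,o1,5.6,1),w((585,525),58,o1,5.6,1),'lip',w((155,485),58,o1,5.6,1),w((455,540),58,o1,5.6,1))
for n,(u,v,z) in dict(flask=(267,118,0),vial=(263,188,20),stop=(251,243,26),pb=(281,158,15),reag=(372,168,0),beak=(372,211,0),unitc=(141,58,66),unitd=(229,75,66)).items(): print(n,onz('top',u,v,z).round())
```

```text
yaw tool [-5.79124213e-04  9.90643510e-01  1.36473808e-01  2.89187452e-06]
boss [308 140  18  28 227] [316.8 155.6] [ 652.2 -277.8   20. ]
clamp [290 210  37  23 250] [304.8 221.5] [ 437.4 -235.9   15. ]
pockets [122 150   9  24  94] [126.  161.5] [633.2 336.4  38. ]
pockets [130 151   9  24  96] [134.1 162.4] [630.  310.7  38. ]
pockets [160 150  40   8 125] [185.1 152.3] [661.8 148.5  38. ]
pockets [141 155  49  30 572] [162.3 169.9] [605.7 220.6  38. ]
pockets [115 184  32  24 454] [133.5 195.3] [525.1 310.8  38. ]
pockets [164 190  32  28 502] [177.5 204.4] [495.3 171.8  38. ]
pockets [112 202  88  23 589] [148.6 218.4] [451.7 262.5  38. ]
boss headscrew [ 702.  -290.8   14. ] body far end centre [ 638.2 -270.5   28. ] side screw [ 619.  -301.1   14. ]
clamp yoke [ 444.3 -222.8   26. ] rod end [ 407.8 -304.7   11. ] prong ends [ 483.5 -171.2   13. ] [ 453.  -159.1   13. ]
clampyoke [607.4 223.4  38. ]
rodend [590.9 135.4  38. ]
p1 [634.7 282.1  38. ]
p2 [603.8 287.4  38. ]
bossbody [498.9 173.4  38. ]
headscrew [488.9 126.5  38. ]
fl [487.4 386.9  38. ]
fr [433.5 109.4  38. ]
bl [691.3 336.2  38. ]
br [639.5  77.4  38. ]
front panel top [477.7 402.4  58. ] [420.1 101.1  58. ] lip [444.  338.5  58. ] [412.4 172.9  58. ]
flask [ 783. -117.    0.]
vial [ 547. -101.   20.]
stop [371. -61.  26.]
pb [ 646. -161.   15.]
reag [ 613. -465.    0.]
beak [ 470. -461.    0.]
unitc [960. 285.  66.]
unitd [904.   6.  66.]
```

Boss candidates in the top view: grey (317,155), purple (307,106), (281,158) and (416,211), yellow (346,118). By the description, the grey one is right. The crop confirms a grey-alloy L shape with its end screw up and its side screw lower right. The clamp is at (303,220), with its pocket at (162,170). The boss pocket is at (178,204).

```bash
cat >> h.py <<'E'
from scipy.spatial.transform import Rotation as R
def Rt():
    q=arm.sense()['orientation']; return R.from_quat([q[1],q[2],q[3],q[0]])
def go(x,y,z,yawdeg):
    "offset/rot for TCP target, tool down with tool x at yawdeg"
    s=arm.sense();r=Rt()
    T=R.from_euler('z',yawdeg,degrees=True)*R.from_euler('x',180,degrees=True)
    off=r.inv().apply(np.array([x,y,z])-s['tool_pos']); rv=(r.inv()*T).as_rotvec()
    print('off',off.round(1),'rot',rv.round(3),'rows',max(np.linalg.norm(off)/62.5,np.degrees(np.linalg.norm(rv))/10.7).__round__(1))
def wray(u,v,pose=None):
    i=vision.camera_info('wrist');f=192/np.tan(np.radians(i['fov_y'])/2);H=i['hand_eye']
    s=arm.sense() if pose is None else pose
    q=s['orientation'];r=R.from_quat([q[1],q[2],q[3],q[0]])
    a=np.array([u-i['cx'],v-i['cy']]);rr=np.linalg.norm(a)
    th=rr/f;d=np.array([*(a/max(rr,1e-9)*np.sin(th)),np.cos(th)])
    return r.apply(H[:3,3])+s['tool_pos'], r.apply(H[:3,:3]@d)
def wz(u,v,z,pose=None):
    o,d=wray(u,v,pose);return o+d*(z-o[2])/d[2]
def snap(name):
    import pickle
    s=arm.sense();p,d=vision.camera('wrist');cv2.imwrite(f'pics/{name}.png',p);np.save(f'pics/{name}.npy',d);pickle.dump(s,open(f'pics/{name}.pkl','wb'))
    print(s['time_s'],s['tool_pos'].round(1),'yaw',Rt().as_matrix()[:,0].round(4),s['wrist_force'])
def pose(name):
    import pickle; return pickle.load(open(f'pics/{name}.pkl','rb'))
E
python3 - <<'E'
from h import *
go(443,-223,185,66.6); print(arm.tcp_to_tips)
E
```

```text
off [ 366.2 -190.1  118.7] rot [-0.001 -0.001 -0.889] rows 6.9
72.6
```

Call:
carry_out(rot=[[0, 0, -0.889], [0, 0, -0.889], [0, 0, -0.889], [0, 0, -0.889], [0, 0, -0.889], [0, 0, -0.889], [0, 0, -0.889], [0, 0, -0.889]], offset=[[366, -190, 118], [366, -190, 118], [366, -190, 118], [366, -190, 118], [366, -190, 118], [366, -190, 118], [366, -190, 118], [366, -190, 118]], claw=[100, 100, 100, 100, 100, 100, 100, 100])

```text
time_s: 1.1
tool_pos: [444.1, -220.2, 184.3]
orientation: [-0.002, 0.834, 0.551, 0.0]
wrist_force: [0.6, -0.0, -0.4]
finger_gap: 85.4
```

```bash
python3 -c "
from h import *
snap('w1'); print(arm.sense()['joints'])"
```

```text
1.1 [ 444.1 -220.2  184.3] yaw [0.3937 0.9192 0.0012] [ 0.613891   -0.02003755 -0.40980233]
[-6.11665610e-01  3.41355582e-01 -4.19756405e-01  8.12178293e-01
  6.92830622e-04  1.36383109e+00]
```

View pics/w1.png

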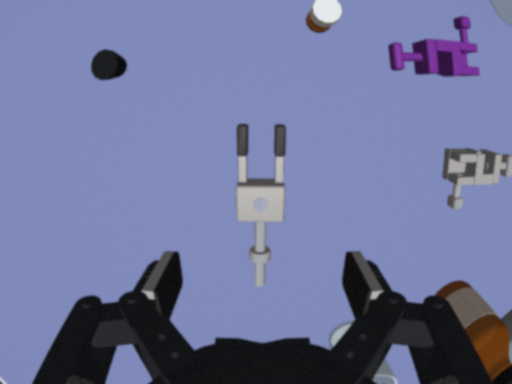

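The clamp is in view with its yoke at (260,202), prong tips at (242,126) and (280,126), and rod end at (260,285). It is well aligned with the tool.

Run:
```python
from h import *
p=cv2.imread('pics/w1.png');P=pose('w1')
hsv=cv2.cvtColor(p,cv2.COLOR_BGR2HSV)
m=((hsv[...,1]<60)&(hsv[...,2]>150)).astype(np.uint8);k=np.zeros_like(m);k[170:240,225:300]=m[170:240,225:300]
k=cv2.morphologyEx(k,cv2.MORPH_OPEN,np.ones((15,15)))
c=max(cv2.findContours(k,0,2)[0],key=cv2.contourArea);r=cv2.minAreaRect(c);print(r,cv2.boundingRect(c))
b=cv2.boxPoints(r);W=np.array([wz(*q,26,P) for q in b]);print(W.round(1));print('c',W.mean(0),[np.linalg.norm(W[i]-W[(i+1)%4]).round(1) for i in range(4)])
e=W[1]-W[0];print(np.degrees(np.arctan2(e[1],e[0])))
re=wz(260,284,11,P);pm=(wz(242,126,13,P)+wz(280,126,13,P))/2;print(re,pm,np.linalg.norm(pm-re),np.degrees(np.arctan2(*(pm-re)[1::-1])))
print('tool yaw',np.degrees(np.arctan2(*Rt().as_matrix()[1::-1,0])))
for n,z,bx in (('scr',8,0),):pass
```

```text
((260.0, 204.5), (35.0, 48.0), 90.0) (236, 187, 49, 36)
[[ 430.6 -201.1   26. ]
 [ 466.1 -216.2   26. ]
 [ 454.8 -244.8   26. ]
 [ 417.7 -229.1   26. ]]
c [ 442.30507154 -222.81008003   26.        ] [np.float64(38.6), np.float64(30.8), np.float64(40.3), np.float64(30.8)]
-23.06755140015684
[ 406.6988834  -305.42188097   11.        ] [ 467.80080678 -165.10127061   13.        ] 153.05985343202371 66.46951835443711
tool yaw 66.81224885293261
```

Call:
carry_out(rot=[[0, 0, 0], [0, 0, 0], [0, 0, 0], [0, 0, 0], [0, 0, 0], [0, 0, 0], [0, 0, 0], [0, 0, 0]], offset=[[-3.2, -0.4, 55], [-3.2, -0.4, 95], [-3.2, -0.4, 108], [-3.2, -0.4, 108], [-3.2, -0.4, 108], [-3.2, -0.4, 108], [-3.2, -0.4, 108], [-3.2, -0.4, 108]], claw=[100, 100, 100, 100, 0, 0, 0, 0])

```text
time_s: 2.15
tool_pos: [442.0, -224.6, 78.1]
orientation: [-0.0, 0.835, 0.551, 0.0]
wrist_force: [-1.9, -0.3, 10.2]
finger_gap: 38.8
```

```bash
python3 -c "
from h import *
snap('w2');print(arm.tcp_to_tips)"
```

```text
2.15 [ 442.  -224.6   78.1] yaw [3.935e-01 9.193e-01 6.000e-04] [-1.86292799 -0.34030746 10.18369226]
72.6
```

View pics/w2.png

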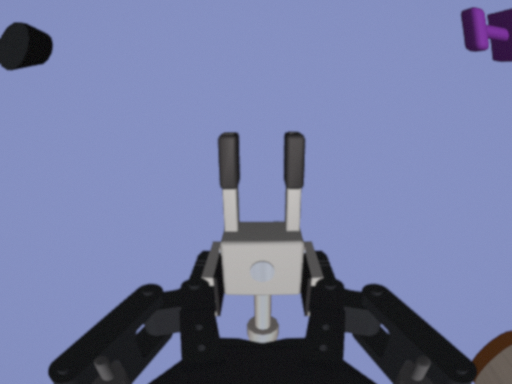

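Run:
```python
from h import *
P=pose('w2')
a=wz(262,267.5,26,P);t=Rt().inv().apply(a-P['tool_pos']);print(a,t)
for uv in ((222,241),(302,241),(222,294),(302,294)): print(Rt().inv().apply(wz(*uv,26,P)-P['tool_pos']).round(1))
print(Rt().inv().apply(wz(229,134,15,P)-P['tool_pos']).round(1),Rt().inv().apply(wz(294,134,15,P)-P['tool_pos']).round(1))
go(442,-224.6,190,66.8);go(590,135,190,78.9)
```

```text
[ 444.92692298 -221.03862821   26.        ] [ 4.39263461  1.32467623 52.12562354]
[ 18.8 -17.2  52.1]
[18.8 19.9 52.1]
[-12.3 -19.2  52.1]
[-12.3  21.9  52.1]
[ 66.5 -13.5  63.2] [66.5 15.7 63.2]
off [ 1.000e-01 -0.000e+00 -1.119e+02] rot [-0.001 -0.001  0.   ] rows 1.8
off [ 388.9   -5.5 -111.7] rot [-0.001 -0.001 -0.211] rows 6.5
```

Call:
carry_out(rot=[[0, 0, 0], [0, 0, -0.05], [0, 0, -0.21], [0, 0, -0.21], [0, 0, -0.21], [0, 0, -0.21], [0, 0, -0.21], [0, 0, -0.21]], offset=[[0, 0, -60], [25, 0, -112], [87, -1, -112], [389, -5.5, -112], [389, -5.5, -112], [389, -5.5, -112], [389, -5.5, -112], [389, -5.5, -112]], claw=[0, 0, 0, 0, 0, 0, 0, 0])

```text
time_s: 3.2
tool_pos: [590.5, 137.6, 190.6]
orientation: [-0.0, 0.772, 0.636, 0.0]
wrist_force: [0.3, -1.1, -1.6]
finger_gap: 38.7
```

Call:
carry_out(rot=[[0, 0, 0], [0, 0, 0]], offset=[[10, 0, 0], [10, 0, 0]], claw=[0, 0])

```text
time_s: 3.45
tool_pos: [592.0, 147.9, 190.5]
orientation: [-0.0, 0.772, 0.636, -0.0]
wrist_force: [0.6, -0.0, -1.4]
finger_gap: 38.4
```

```bash
python3 -c "
from h import *
snap('w3')"
```

```text
3.45 [592.  147.9 190.5] yaw [1.920e-01 9.814e-01 2.000e-04] [ 0.56255584 -0.01312756 -1.41600324]
```

View pics/w3.png

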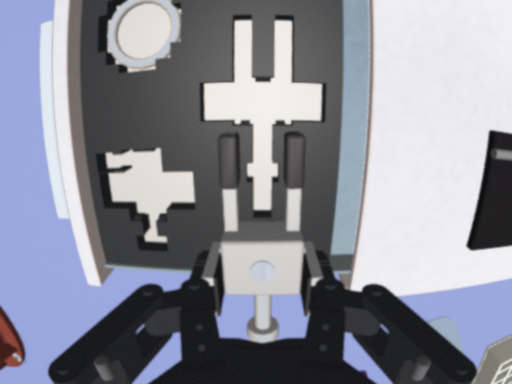

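The view shows the clamp's pocket: cross bar (yoke plus scoops) from (202,83) to (323,122), rod slot at u≈262 and prong slots at u≈243 and 283. The boss pocket is at left (150,190).

Run:
```python
from h import *
p=cv2.imread('pics/w3.png');P=pose('w3')
hsv=cv2.cvtColor(p,cv2.COLOR_BGR2HSV)
m=((hsv[...,2]>140)&(hsv[...,1]<60)).astype(np.uint8)
r=Rt()
def tl(u,v,z): return r.inv().apply(wz(u,v,z,P)-P['tool_pos']).round(1)
# horizontal spans at several rows, vertical spans at several columns
def spans(a):
    d=np.diff(np.r_[0,a,0]);return list(zip(np.where(d==1)[0],np.where(d==-1)[0]))
for v in (30,50,95,102,110,130,140,150,175,200):
    for s in spans(m[v,195:330]):
        if s[1]-s[0]>5: print('row',v,s[0]+195,s[1]+195,tl(s[0]+194.5,v,20),tl(s[1]+194.5,v,20), 'top38',tl(s[0]+194.5,v,38)[1],tl(s[1]+194.5,v,38)[1])
for u in (210,220,243,262,283,305,315):
    for s in spans(m[0:225,u]):
        if s[1]-s[0]>5: print('col',u,s,tl(u,s[0]-.5,20)[:2],tl(u,s[1]-.5,20)[:2])
# boss pocket
print('boss')
for v in (158,168,185,195,235):
    for s in spans(m[v,95:210]):
        if s[1]-s[0]>5: print('row',v,s[0]+95,s[1]+95,tl(s[0]+94.5,v,20)[:2],tl(s[1]+94.5,v,20)[:2])
for u in (118,126,145,152,160,185):
    for s in spans(m[100:260,u]):
        if s[1]-s[0]>5: print('col',u,s[0]+100,s[1]+100,tl(u,s[0]+99.5,20)[:2],tl(u,s[1]+99.5,20)[:2])
a=cv2.resize(p[130:260,80:215],None,fx=4,fy=4,interpolation=cv2.INTER_CUBIC)
b=cv2.resize(p[0:225,190:340],None,fx=2.6,fy=2.6,interpolation=cv2.INTER_CUBIC)
c=np.zeros((600,800,3),np.uint8);a=cv2.resize(a,(400,385));c[:385,:400]=a;c[:585,400:790]=b[:585,:390];cv2.imwrite('pics/c3.png',c)
```

```text
boss
```

View pics/c3.png

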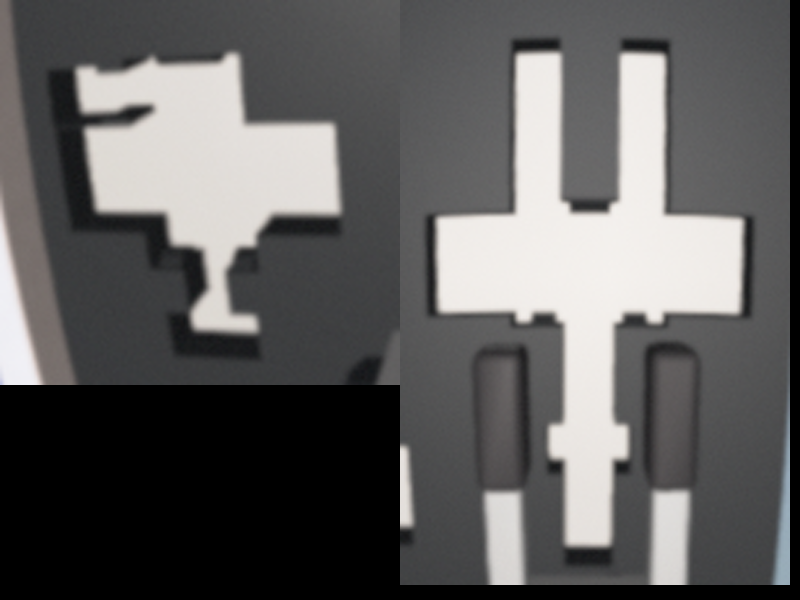

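```bash
cat > m3.py <<'E'
from h import *
p=cv2.imread('pics/w3.png');P=pose('w3')
q=P['orientation'];r=R.from_quat([q[1],q[2],q[3],q[0]])
g=p.max(2);m=(g>140).astype(int)
def tl(u,v,z): return r.inv().apply(wz(u,v,z,P)-P['tool_pos']).round(1)
def spans(a):
    d=np.diff(np.r_[0,a,0]);return list(zip(np.where(d==1)[0],np.where(d==-1)[0]))
for v in (30,50,95,102,110,150,200):
    for s in spans(m[v,195:330]):
        if s[1]-s[0]>5: print('row',v,s[0]+195,s[1]+195,tl(s[0]+194.5,v,20)[:2],tl(s[1]+194.5,v,20)[:2])
for u in (210,220,243,262,283,305,315):
    for s in spans(m[0:225,u]):
        if s[1]-s[0]>5: print('col',u,s,tl(u,s[0]-.5,20)[:2],tl(u,s[1]-.5,20)[:2])
print('boss')
for v in (158,182,190,197,242):
    for s in spans(m[v,95:210]):
        if s[1]-s[0]>5: print('row',v,s[0]+95,s[1]+95,tl(s[0]+94.5,v,20)[:2],tl(s[1]+94.5,v,20)[:2],'38',tl(s[0]+94.5,v,38)[:2],tl(s[1]+94.5,v,38)[:2])
for u in (118,126,145,152,160,172,185):
    for s in spans(m[100:260,u]):
        if s[1]-s[0]>5: print('col',u,s[0]+100,s[1]+100,tl(u,s[0]+99.5,20)[:2],tl(u,s[1]+99.5,20)[:2])
E
python3 m3.py
```

```text
row 30 234 253 [138.3 -21.2] [137.9  -6.2]
row 30 274 292 [138.   10.4] [138.3  24.6]
row 50 234 253 [121.5 -21.2] [121.2  -6.2]
row 50 274 292 [121.2  10.3] [121.5  24.6]
row 95 204 322 [ 85.5 -45.6] [85.5 49.1]
row 102 204 322 [ 79.7 -45.8] [79.8 49.2]
row 110 204 322 [ 73.2 -45.9] [73.2 49.4]
row 150 253 272 [39.6 -6.5] [39.6  9.1]
row 200 223 237 [ -3.9 -32.8] [ -3.9 -20.6]
row 200 253 272 [-3.9 -6.8] [-3.9  9.5]
row 200 287 301 [-3.9 22.4] [-3.9 34.6]
col 210 (np.int64(83), np.int64(121)) [ 95.5 -40.2] [ 64.4 -40.8]
col 220 (np.int64(82), np.int64(120)) [ 96.  -32.1] [ 65.  -32.6]
col 243 (np.int64(20), np.int64(120)) [147.1 -13.7] [ 64.7 -13.9]
col 262 (np.int64(82), np.int64(210)) [95.4  1.3] [-12.6   1.3]
col 283 (np.int64(20), np.int64(121)) [147.2  17.9] [63.9 18.2]
col 305 (np.int64(83), np.int64(121)) [95.2 35.5] [64.2 36. ]
col 315 (np.int64(83), np.int64(121)) [95.5 43.6] [64.4 44.2]
boss
row 158 106 162 [  36.1 -140.3] [ 34.1 -84.6] 38 [  39.6 -129.7] [ 37.7 -78.1]
row 182 110 194 [  13.4 -139.4] [ 12.4 -57.4] 38 [  18.6 -128.9] [ 17.7 -53. ]
row 190 111 194 [   5.6 -139.6] [  5.2 -57.9] 38 [  11.4 -129.1] [ 11.  -53.5]
row 197 112 195 [  -1.3 -139.7] [ -1.2 -57.4] 38 [   5.  -129.2] [  5.1 -53.1]
col 118 154 168 [  39.6 -126.5] [  26.8 -128.2]
col 118 173 202 [  22.2 -128.8] [  -5.7 -133.3]
col 126 152 165 [  41.  -118.1] [  29.3 -119.5]
col 126 171 202 [  23.8 -120.2] [  -5.7 -124.6]
col 145 151 213 [ 41.2 -99.4] [ -16.4 -106.4]
col 145 234 240 [ -38.  -109.9] [ -44.4 -111. ]
col 152 151 242 [ 40.9 -92.8] [ -46.3 -103.9]
col 160 149 214 [ 42.4 -85.3] [-17.1 -91.5]
col 160 236 242 [-39.6 -94.6] [-46.  -95.5]
col 172 172 203 [ 22. -76.] [ -6.4 -78.7]
col 185 171 202 [ 22.7 -64.2] [ -5.4 -66.4]
```

Call:
carry_out(rot=[[0, 0, 0], [0, 0, 0], [0, 0, 0], [0, 0, 0], [0, 0, 0]], offset=[[50, 0.2, 5], [77.5, 0.2, 35], [77.5, 0.2, 66], [77.5, 0.2, 66], [77.5, 0.2, 66]], claw=[0, 0, 0, 0, 0])

```text
time_s: 4.12
tool_pos: [607.4, 221.8, 125.8]
orientation: [-0.0, 0.773, 0.635, 0.0]
wrist_force: [0.5, 0.2, -2.0]
finger_gap: 38.6
```

```bash
python3 -c "
from h import *
snap('w4')"
```

```text
4.125 [607.4 221.8 125.8] yaw [1.933e-01 9.811e-01 9.000e-04] [ 0.47512956  0.24455208 -2.00530577]
```

View pics/w4.png

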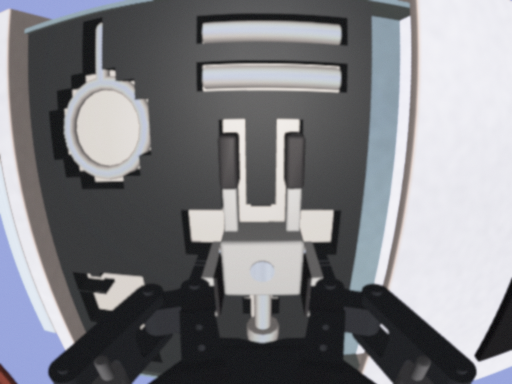

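Run:
```python
from h import *
P=pose('w4');q=P['orientation'];r=R.from_quat([q[1],q[2],q[3],q[0]])
T=lambda u,v,z:r.inv().apply(wz(u,v,z,P)-P['tool_pos']).round(1)
p=cv2.imread('pics/w4.png').max(2)
print('col232',p[112:145,232]);print('row125',p[125,212:310]);print('col205',p[203:250,205]);print('row225',p[225,182:192],p[225,328:340])
print('slot end',T(232,119,20),T(290,119,20),'scoop front',T(205,210,20),T(320,210,20),'scoop ends',T(188,225,20),T(334,225,20))
print('prong end mid-h',T(229,134,125.8-63),T(294,134,125.8-63),'yoke front/back',T(262,241,125.8-52.1),T(262,294,125.8-52.1))
go(607.1,224,112,78.9);go(607.1,224,97,78.9)
```

```text
col232 [101 100 100  99  99 108 140 195 229 238 239 238 239 239 238 239 238 237
 234 213 140  62  38  46  58  74  89  98 101 103 102 103 102]
row125 [ 91  92  93  95  93  88  75  49  34  63 132 197 230 237 238 238 238 238
 238 238 239 238 239 239 239 239 240 239 239 239 239 235 216 156 109  97
  99  99  99 101 100  98  99  97  98  99  99  99 100  98  99  99  98  98
  99  98 100  98  98  99  96  98 102 113 164 220 237 240 241 241 240 240
 240 239 240 240 240 239 239 239 239 239 239 239 238 233 212 153  83  44
  50  73  88  92  94  91  91  92]
col205 [ 71  72  72  69  72  83 128 182 217 225 226 225 225 225 225 224 224 224
 223 223 223 222 223 223 223 222 222 222 223 222 222 221 222 222 222 222
 222 215 180 113  51  28  27  29  25  26  27]
row225 [ 48  36  28  27  24  30  51 113 181 214] [222 222 219 195 130  63  30  28  23  27  34  45]
slot end [ 69.9 -16.4 105.9] [ 69.9  17.7 105.9] scoop front [ 12.6 -35.4 105.8] [ 12.5  38.6 105.9] scoop ends [  1.8 -47.8 105.8] [  1.8  48.9 105.9]
prong end mid-h [ 66.3 -13.6  63.1] [66.3 15.5 63.1] yoke front/back [18.7  1.2 52.2] [-12.2   1.2  52.1]
off [ 1.8 -1.1 14.3] rot [ 0.001 -0.001 -0.001] rows 0.2
off [ 1.8 -1.1 29.3] rot [ 0.001 -0.001 -0.001] rows 0.5
```

Call:
carry_out(rot=[[0, 0, 0], [0, 0, 0], [0, 0, 0], [0, 0, 0], [0, 0, 0], [0, 0, 0]], offset=[[2, -1, 3], [2, -1, 8], [2, -1, 15], [2, -1, 20], [2, -1, 26], [2, -1, 29]], claw=[0, 0, 0, 0, 0, 0])

```text
time_s: 4.92
tool_pos: [607.9, 224.3, 98.1]
orientation: [0.001, 0.772, 0.635, 0.001]
wrist_force: [-3.4, -3.6, 27.3]
finger_gap: 38.9
```

```bash
python3 -c "
from h import *
snap('w5')"
```

```text
4.925 [607.9 224.3  98.1] yaw [0.1934 0.9811 0.0014] [-3.43276778 -3.63879737 27.3441226 ]
```

View pics/w5.png

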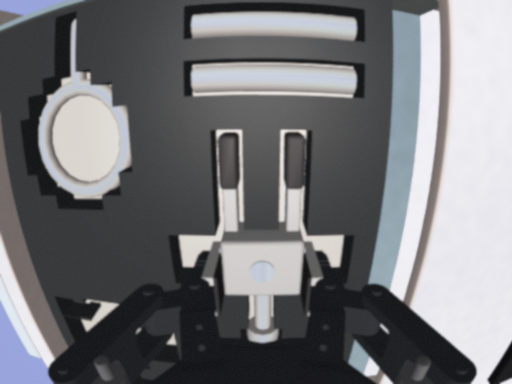

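Call:
carry_out(rot=[[0, 0, 0], [0, 0, 0], [0, 0, 0], [0, 0, 0], [0, 0, 0], [0, 0, 0]], offset=[[0, 0, -1], [0, 0, -1], [0, 0, -10], [0, 0, -45], [0, 0, -90], [0, 0, -90]], claw=[60, 60, 60, 60, 100, 100])

```text
time_s: 5.72
tool_pos: [609.8, 224.7, 192.5]
orientation: [0.002, 0.772, 0.635, 0.005]
wrist_force: [-0.3, -0.1, -0.5]
finger_gap: 84.2
```

Run:
```python
from h import *
snap('w6')
P=pose('w6');d=np.load('pics/w6.npy')
i=vision.camera_info('wrist')
q=P['orientation'];r=R.from_quat([q[1],q[2],q[3],q[0]])
def z(u,v):
    o,dr=wray(u,v,P); ax=r.apply(i['hand_eye'][:3,2]); k=d[v,u]/(dr@ax); return (o+k*dr).round(1)
for uv in ((250,195),(270,195),(262,215),(240,150),(283,150),(262,240),(200,160),(320,160)): print(uv,z(*uv))
```

```text
5.725 [609.8 224.7 192.5] yaw [0.1933 0.9811 0.003 ] [-0.26798336 -0.1108548  -0.45742588]
(250, 195) [605.1 235.4  46. ]
(270, 195) [620.2 232.4  46.3]
(262, 215) [610.9 216.9  45.2]
(240, 150) [604.1 269.5  36. ]
(283, 150) [636.7 262.9  35.4]
(262, 240) [605.8 190.2  35.5]
(200, 160) [571.8 268.5  37.5]
(320, 160) [663.7 250.3  38.2]
```

View pics/w6.png

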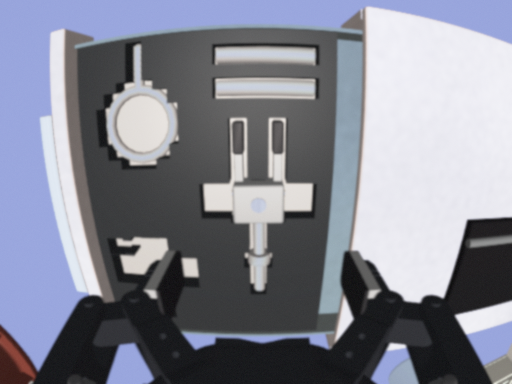

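```bash
python3 -c "
from h import *
go(651,-275,185,163)"
```

```text
off [-481.9  138.     4.7] rot [ 0.007  0.002 -1.469] rows 8.0
```

Call:
carry_out(rot=[[0, 0, -1.469], [0, 0, -1.469], [0, 0, -1.469], [0, 0, -1.469], [0, 0, -1.469], [0, 0, -1.469], [0, 0, -1.469], [0, 0, -1.469]], offset=[[-482, 138, 5], [-482, 138, 5], [-482, 138, 5], [-482, 138, 5], [-482, 138, 5], [-482, 138, 5], [-482, 138, 5], [-482, 138, 5]], claw=[100, 100, 100, 100, 100, 100, 100, 100])

```text
time_s: 6.78
tool_pos: [649.1, -262.6, 183.6]
orientation: [0.002, 0.149, 0.989, 0.002]
wrist_force: [0.7, 0.6, 0.5]
finger_gap: 85.3
```

```bash
python3 -c "
from h import *
go(651,-275,185,163)"
```

```text
off [ -5.4 -11.3  -1.4] rot [ 0.004  0.004 -0.002] rows 0.2
```

Call:
carry_out(rot=[[0, 0, 0], [0, 0, 0], [0, 0, 0]], offset=[[-5, -11, 0], [-5, -11, 0], [-5, -11, 0]], claw=[100, 100, 100])

```text
time_s: 7.15
tool_pos: [650.5, -272.8, 183.1]
orientation: [0.002, 0.149, 0.989, 0.002]
wrist_force: [-0.2, 0.6, 0.1]
finger_gap: 85.5
```

```bash
python3 -c "
from h import *
snap('w7')
p=cv2.imread('pics/w7.png');cv2.imwrite('pics/w7c.png',cv2.resize(p[110:310,170:350],None,fx=3,fy=3,interpolation=cv2.INTER_CUBIC))"
```

```text
7.15 [ 650.5 -272.8  183.1] yaw [-0.9561  0.2932 -0.0035] [-0.24571652  0.57550548  0.11637696]
```

View pics/w7.png

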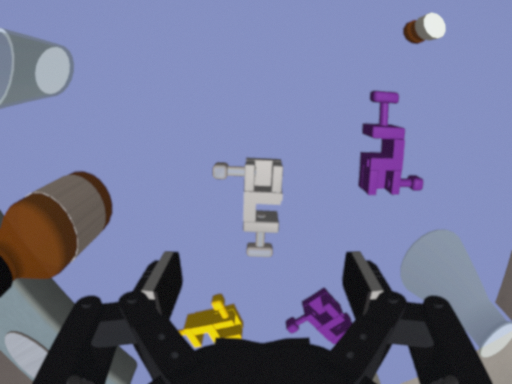

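View pics/w7c.png

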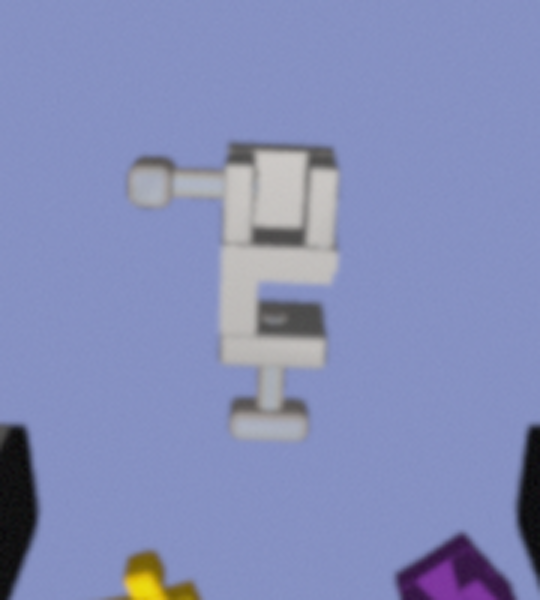

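Run:
```python
from h import *
P=pose('w7');q=P['orientation'];r=R.from_quat([q[1],q[2],q[3],q[0]])
T=lambda c,z:r.inv().apply(wz(170+(c[0]+.5)/3-.5,110+(c[1]+.5)/3-.5,z,P)-P['tool_pos'])
pts={'FL':((228,165),28),'FR':((338,168),28),'BL':((219,363),28),'BR':((326,366),28),'baseF_L':((230,145),0),'baseF_R':((335,152),0),'midL':((220,246),28),'midR':((338,248),28)}
D={k:T(*v) for k,v in pts.items()}
for k,v in D.items(): print(k,v.round(1))
f=(D['FL']+D['FR'])/2;b=(D['BL']+D['BR'])/2
print('c',(f+b)/2,'len',np.linalg.norm(f-b),'ang',np.degrees(np.arctan2((f-b)[1],(f-b)[0])))
e=D['FL']-D['BL'];print('left edge ang',np.degrees(np.arctan2(e[1],e[0])))
s=T((270,428),14);print('screw head',s, 'headside',T((150,183),14))
s2=T((270,385),14);print('stem',s2)
```

```text
FL [ 30.2 -13.2 155. ]
FR [ 29.4  15.2 155.1]
BL [-26.3 -16.8 155.1]
BR [-27.3  13.2 155.3]
baseF_L [ 29.7 -14.2 183. ]
baseF_R [ 27.6  16.2 183.1]
midL [  8.1 -15.7 155. ]
midR [  7.5  15.7 155.2]
c [  1.48481355  -0.41437602 155.1380761 ] len 56.695937808967926 ang 2.835682657948224
left edge ang 3.5951818675127827
screw head [-55.42842344  -2.7152631  169.29944862] headside [ 21.99200716 -35.81215364 168.90790522]
stem [-40.46023117  -2.66711389 169.2544166 ]
```

Call:
carry_out(rot=[[0.004, 0.003, 0.047], [0.004, 0.003, 0.047], [0.004, 0.003, 0.047], [0.004, 0.003, 0.047], [0.004, 0.003, 0.047], [0.004, 0.003, 0.047], [0.004, 0.003, 0.047], [0.004, 0.003, 0.047]], offset=[[-3.7, -0.6, 50], [-3.7, -0.6, 90], [-3.7, -0.6, 105], [-3.7, -0.6, 105], [-3.7, -0.6, 105], [-3.7, -0.6, 105], [-3.7, -0.6, 105], [-3.7, -0.6, 105]], claw=[100, 100, 100, 100, 0, 0, 0, 0])

```text
time_s: 8.2
tool_pos: [655.1, -274.4, 79.7]
orientation: [0.001, 0.172, 0.985, -0.0]
wrist_force: [0.1, 0.4, 6.0]
finger_gap: 28.5
```

```bash
python3 -c "
from h import *
snap('w8'); print(arm.sense()['joints'])"
```

```text
8.2 [ 655.1 -274.4   79.7] yaw [-0.9412  0.3379 -0.0021] [0.09950075 0.38827278 5.99217037]
[-4.99739122e-01  8.11484404e-01  1.24016994e-01  8.81281532e-01
  7.27461797e-04 -1.55006495e-01]
```

View pics/w8.png

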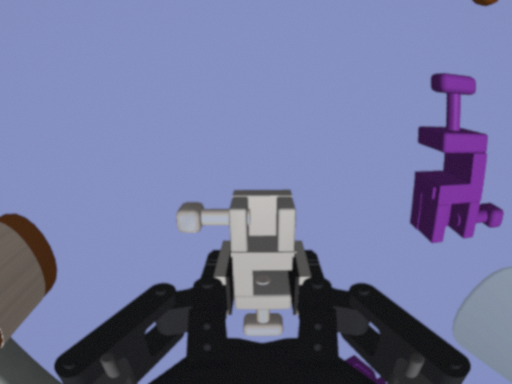

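```bash
python3 - <<'E'
from h import *
P=pose('w8');r=Rt()
T=lambda u,v,z:r.inv().apply(wz(u,v,z,P)-P['tool_pos']).round(1)
print('F base',T(233,190,0),T(292,190,0),'F top',T(231,200,28),T(296,200,28),'B top',T(237,307,28),T(290,307,28))
print('screw',T(263,325,14),'side',T(190,218,14))
go(483,90,190,78.9)
E
python3 -c "
import cv2
p=cv2.imread('pics/w8.png');cv2.imwrite('pics/w8c.png',cv2.resize(p[170:345,165:335],None,fx=3.4,fy=3.4,interpolation=cv2.INTER_CUBIC))"
```

```text
F base [ 33.9 -15.9  79.6] [33.9 15.4 79.6] F top [ 38.4 -14.   51.6] [38.4 14.3 51.6] B top [-21.6 -13.7  51.7] [-21.6  14.2  51.7]
screw [-48.4   0.1  65.8] side [ 23.7 -36.9  65.6]
off [ 284.9  284.8 -110.8] rot [2.00e-03 1.00e-03 1.42e+00] rows 7.6
```

View pics/w8c.png

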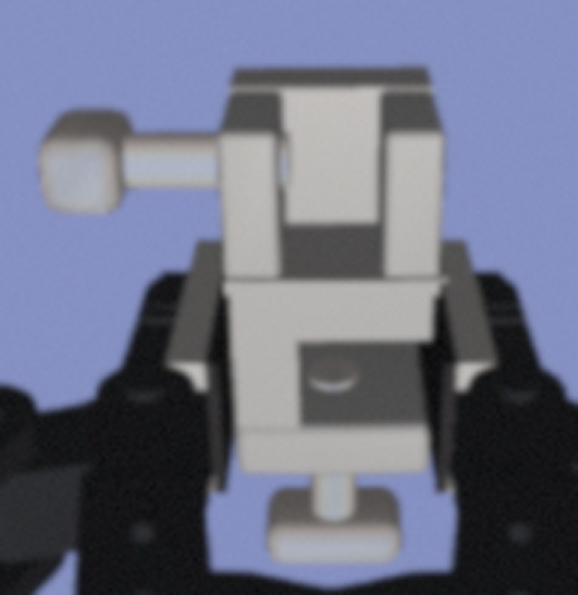

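Call:
carry_out(rot=[[0, 0, 0], [0, 0, 0.1], [0, 0, 1.42], [0, 0, 1.42], [0, 0, 1.42], [0, 0, 1.42], [0, 0, 1.42], [0, 0, 1.42]], offset=[[0, 0, -60], [20, 20, -111], [285, 285, -111], [285, 285, -111], [285, 285, -111], [285, 285, -111], [285, 285, -111], [285, 285, -111]], claw=[0, 0, 0, 0, 0, 0, 0, 0])

```text
time_s: 9.25
tool_pos: [485.7, 84.2, 190.3]
orientation: [0.001, 0.699, 0.715, 0.001]
wrist_force: [0.9, 1.0, -1.6]
finger_gap: 28.7
```

```bash
python3 -c "
from h import *
go(483,90,190,78.9)"
```

```text
off [ 5.8 -2.6  0.3] rot [ 0.002 -0.     0.215] rows 1.2
```

Call:
carry_out(rot=[[0, 0, 0.11], [0, 0, 0.215], [0, 0, 0.215], [0, 0, 0.215]], offset=[[6, -2.6, 0], [6, -2.6, 0], [6, -2.6, 0], [6, -2.6, 0]], claw=[0, 0, 0, 0])

```text
time_s: 9.75
tool_pos: [483.0, 89.9, 190.4]
orientation: [0.001, 0.771, 0.636, 0.001]
wrist_force: [0.8, 0.9, -1.9]
finger_gap: 28.6
```

```bash
python3 -c "
from h import *
snap('w9')
p=cv2.imread('pics/w9.png');cv2.imwrite('pics/w9c.png',cv2.resize(p[20:340,160:380],None,fx=2.5,fy=1.85,interpolation=cv2.INTER_CUBIC))"
```

```text
9.75 [483.   89.9 190.4] yaw [1.907e-01 9.816e-01 2.000e-04] [ 0.78563694  0.88224591 -1.88487584]
```

View pics/w9.png

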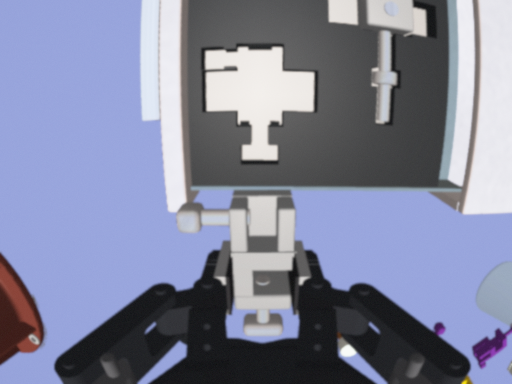

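The boss pocket is in view, with its body-and-scoop cross around (260,90), from u=204 to 315 and v=70 to 113, and its T-screw end at (259,158).

```bash
cat > m9.py <<'E'
from h import *
p=cv2.imread('pics/w9.png');P=pose('w9')
q=P['orientation'];r=R.from_quat([q[1],q[2],q[3],q[0]])
g=p.max(2);m=(g>140).astype(int)
def tl(u,v,z): return r.inv().apply(wz(u,v,z,P)-P['tool_pos']).round(1)
def spans(a):
    d=np.diff(np.r_[0,a,0]);return list(zip(np.where(d==1)[0],np.where(d==-1)[0]))
for v in (60,80,90,100,108,135,155):
    for s in spans(m[v,195:325]):
        if s[1]-s[0]>5: print('row',v,s[0]+195,s[1]+195,tl(s[0]+194.5,v,20)[:2],tl(s[1]+194.5,v,20)[:2])
for u in (215,225,240,246,250,260,270,278,295,305):
    for s in spans(m[20:170,u]):
        if s[1]-s[0]>5: print('col',u,s[0]+20,s[1]+20,tl(u,s[0]+19.5,20)[:2],tl(u,s[1]+19.5,20)[:2])
E
python3 m9.py
```

```text
row 60 205 283 [114.2 -44.4] [113.   17.4]
row 80 206 314 [ 97.7 -43.7] [97.5 42.3]
row 90 206 314 [ 89.5 -43.9] [89.3 42.4]
row 100 206 314 [ 81.3 -44. ] [81.2 42.6]
row 108 206 314 [ 74.8 -44.2] [74.6 42.7]
row 135 251 269 [52. -8.] [52.   6.6]
row 155 242 278 [ 35.5 -15.5] [35.4 14. ]
col 215 50 70 [122.4 -35.9] [105.9 -36. ]
col 215 71 112 [105.1 -36. ] [ 71.7 -36.5]
col 225 50 67 [122.1 -27.9] [108.  -27.9]
col 225 71 111 [104.8 -28. ] [ 72.3 -28.3]
col 240 47 123 [124.2 -16. ] [ 62.3 -16.4]
col 246 47 121 [124.1 -11.3] [ 63.9 -11.5]
col 246 144 160 [ 45.  -11.7] [ 31.6 -11.9]
col 250 50 125 [121.6  -8.1] [60.6 -8.3]
col 250 144 160 [45.  -8.5] [31.6 -8.6]
col 260 50 160 [121.5  -0.3] [31.6 -0.3]
col 270 50 123 [121.5   7.6] [62.2  7.7]
col 270 145 160 [44.2  7.8] [31.6  7.9]
col 278 47 122 [124.1  13.9] [63.1 14.2]
col 295 71 111 [104.7  27.4] [72.2 27.7]
col 305 72 112 [104.2  35.4] [71.6 35.9]
```

View pics/w9c.png

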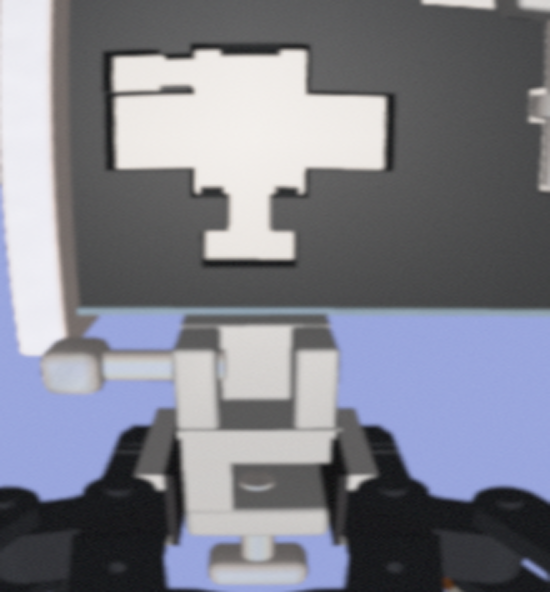

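Call:
carry_out(rot=[[0, 0, 0], [0, 0, 0], [0, 0, 0], [0, 0, 0], [0, 0, 0], [0, 0, 0]], offset=[[50, -0.9, 5], [88, -0.9, 35], [88, -0.9, 64], [88, -0.9, 64], [88, -0.9, 64], [88, -0.9, 64]], claw=[0, 0, 0, 0, 0, 0])

```text
time_s: 10.55
tool_pos: [499.9, 176.1, 127.6]
orientation: [0.001, 0.772, 0.636, 0.002]
wrist_force: [-0.2, 0.0, -1.6]
finger_gap: 28.5
```

```bash
python3 -c "
from h import *
snap('w10')
p=cv2.imread('pics/w10.png');cv2.imwrite('pics/w10c.png',cv2.resize(p[170:345,165:355],None,fx=3.4,fy=3.4,interpolation=cv2.INTER_CUBIC))"
```

```text
10.55 [499.9 176.1 127.6] yaw [0.1913 0.9815 0.001 ] [-0.19626816  0.01462086 -1.55192641]
```

View pics/w10c.png

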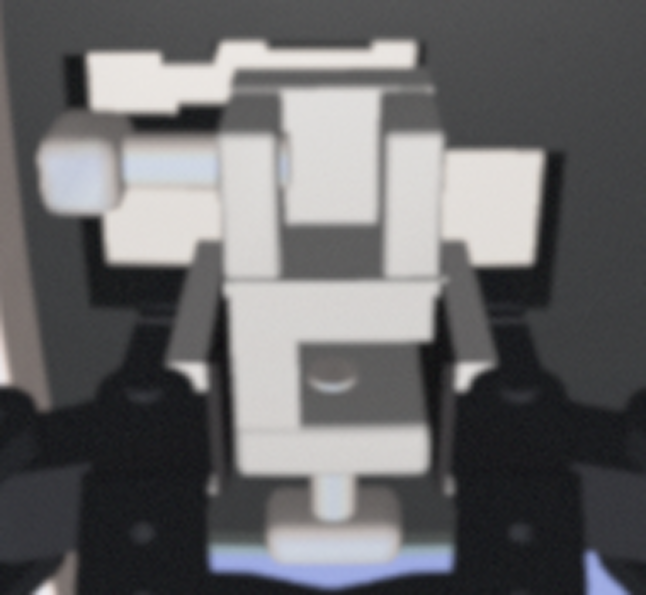

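Run:
```python
from h import *
P=pose('w10');q=P['orientation'];r=R.from_quat([q[1],q[2],q[3],q[0]])
T=lambda c,z:r.inv().apply(wz(165+(c[0]+.5)/3.4-.5,170+(c[1]+.5)/3.4-.5,z,P)-P['tool_pos']).round(1)
print('body end38',T((235,41),38),T((400,41),38),'scoop38',T((500,151),38),'scoop far20',T((150,267),20),T((490,267),20))
print('body slot y: L',T((220,55),38),T((220,55),20),'R',T((418,55),38),T((418,55),20))
print('scoop y L20',T((104,255),20),'R20',T((538,255),20))
zt=127.6-51.7;zb=127.6-79.7
print('held F top',T((220,132),zt),T((442,132),zt),'Bt',T((238,473),zt),T((428,473),zt),'base',T((234,68),zb),T((428,68),zb))
print('side screw head extents',T((40,170),zb+14),T((125,170),zb+14),'end screw',T((270,540),zb+14),T((400,540),zb+14))
```

```text
body end38 [ 36.2 -14.6  89.6] [36.1 12.6 89.7] scoop38 [16.4 30.3 89.7] scoop far20 [-16.3 -35.3 107.4] [-16.4  33.3 107.7]
body slot y: L [ 33.8 -17.1  89.6] [ 28.2 -19.2 107.6] R [33.7 15.6 89.7] [ 28.2  17.3 107.7]
scoop y L20 [-13.8 -44.6 107.4] R20 [-13.9  43.  107.8]
held F top [ 35.  -13.2  51.7] [34.9 15.6 51.8] Bt [-22.1 -13.2  51.6] [-22.3  16.3  51.8] base [ 34.7 -13.9  79.7] [34.6 16.3 79.8]
side screw head extents [ 23.2 -42.5  65.5] [ 23.4 -29.3  65.6] end screw [-50.7  -9.9  65.6] [-50.9  13.8  65.7]
```

Call:
carry_out(rot=[[0, 0, 0], [0, 0, 0], [0, 0, 0], [0, 0, 0], [0, 0, 0], [0, 0, 0]], offset=[[-1.2, -2, 2], [-1.2, -2, 5], [-1.2, -2, 11], [-1.2, -2, 14], [-1.2, -2, 14], [-1.2, -2, 14]], claw=[0, 0, 0, 0, 0, 0])

```text
time_s: 11.35
tool_pos: [497.7, 175.4, 113.5]
orientation: [0.001, 0.772, 0.636, 0.002]
wrist_force: [-0.2, -0.6, -1.8]
finger_gap: 28.5
```

```bash
python3 -c "
from h import *
snap('w11')
p=cv2.imread('pics/w11.png');cv2.imwrite('pics/w11c.png',cv2.resize(p[170:345,165:355],None,fx=3.4,fy=3.4,interpolation=cv2.INTER_CUBIC))"
```

```text
11.35 [497.7 175.4 113.5] yaw [0.1913 0.9815 0.001 ] [-0.18632184 -0.59148822 -1.76015015]
```

View pics/w11c.png

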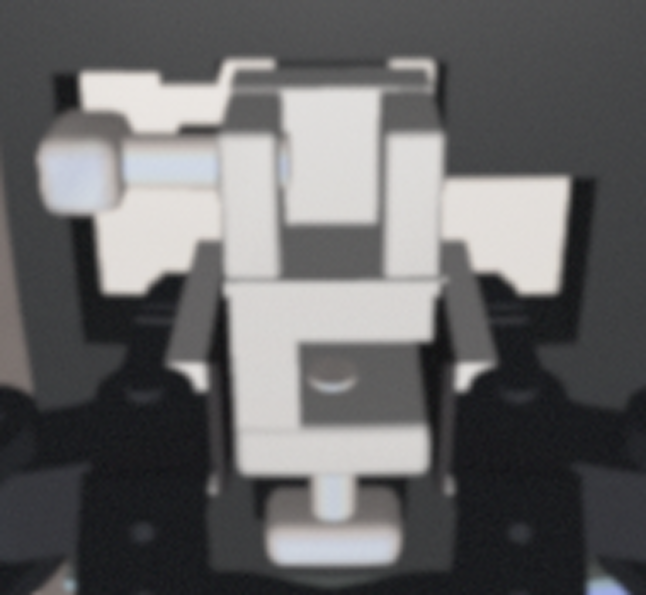

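Call:
carry_out(rot=[[0, 0, 0], [0, 0, 0], [0, 0, 0], [0, 0, 0], [0, 0, 0]], offset=[[0, 0, 4], [0, 0, 8], [0, 0, 12], [0, 0, 15], [0, 0, 15]], claw=[0, 0, 0, 0, 0])

```text
time_s: 12.02
tool_pos: [499.0, 175.4, 99.6]
orientation: [0.002, 0.772, 0.636, 0.003]
wrist_force: [0.0, -2.1, 14.5]
finger_gap: 28.5
```

Call:
carry_out(rot=[[0, 0, 0], [0, 0, 0], [0, 0, 0], [0, 0, 0], [0, 0, 0], [0, 0, 0], [0, 0, 0], [0, 0, 0]], offset=[[0, 0, 4], [0, 0, 4], [0, 0, 0], [0, 0, 0], [0, 0, -10], [0, 0, -45], [0, 0, -90], [0, 0, -90]], claw=[0, 0, 50, 50, 50, 50, 60, 60])

```text
time_s: 13.02
tool_pos: [500.1, 175.9, 192.8]
orientation: [0.003, 0.772, 0.636, 0.005]
wrist_force: [-0.3, 0.2, -0.5]
finger_gap: 51.1
```

Run:
```python
from h import *
snap('w12')
P=pose('w12');d=np.load('pics/w12.npy')
i=vision.camera_info('wrist')
q=P['orientation'];r=R.from_quat([q[1],q[2],q[3],q[0]])
def z(u,v):
    o,dr=wray(u,v,P); ax=r.apply(i['hand_eye'][:3,2]); k=d[v,u]/(dr@ax); return o+k*dr
Z=np.array([[z(u,v)[2] for u in range(200,330)] for v in range(120,290)])
np.save('pics/Z12.npy',Z)
p=cv2.imread('pics/w12.png')
for v in range(150,270,8): print(v,[int(Z[v-120,u-200]) for u in range(225,300,5)])
```

```text
13.025 [500.1 175.9 192.8] yaw [0.1912 0.9815 0.0025] [-0.27957958  0.17257243 -0.50302406]Traceback (most recent call last):
  File "<stdin>", line 8, in <module>
  File "<stdin>", line 7, in z
  File "h.py", line 21, in wray
    i=vision.camera_info('wrist');f=192/np.tan(np.radians(i['fov_y'])/2);H=i['hand_eye']
ValueError: time passes only in moves, steps and waits
```

View pics/w12.png

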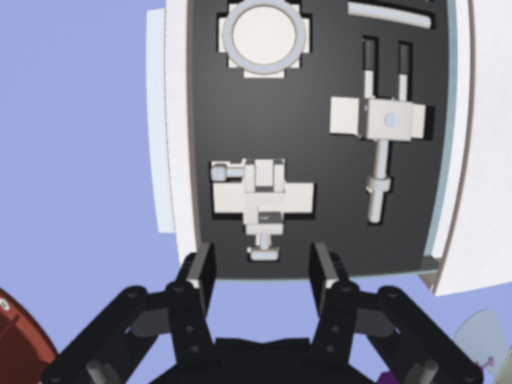

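Run:
```python
from h import *
P=pose('w12');d=np.load('pics/w12.npy')
i=vision.camera_info('wrist');q=P['orientation'];r=R.from_quat([q[1],q[2],q[3],q[0]])
import h
class V: 
    camera_info=staticmethod(lambda n:i)
h.vision=V
def z(u,v):
    o,dr=wray(u,v,P); ax=r.apply(i['hand_eye'][:3,2]); k=d[v,u]/(dr@ax); return o+k*dr
for v in (175,185,200,205,210,222,230,235): print(v,[int(z(u,v)[2].round()) for u in range(240,292,4)])
print('clamp',z(380,115)[2],z(400,115)[2],z(380,130)[2],z(405,130)[2],'foam',z(330,200)[2],z(230,110)[2])
```

```text
175 [42, 43, 48, 47, 30, 30, 31, 30, 30, 47, 48, 23, 38]
185 [21, 47, 48, 48, 30, 30, 30, 29, 31, 48, 48, 20, 20]
200 [20, 20, 49, 47, 47, 48, 47, 49, 49, 48, 49, 44, 21]
205 [20, 19, 49, 49, 48, 20, 20, 20, 20, 20, 20, 21, 19]
210 [20, 20, 49, 48, 48, 20, 20, 18, 20, 21, 21, 20, 19]
222 [38, 20, 47, 48, 47, 44, 44, 44, 44, 44, 44, 36, 38]
230 [38, 33, 47, 263, 47, 49, 48, 49, 47, 48, 47, 38, 38]
235 [37, 38, 37, 38, 37, 37, 38, 34, 38, 37, 38, 36, 38]
clamp 45.351194095572 47.79438199001737 46.63050668639167 47.76518384732327 foam 38.28957834954383 38.30389599041817
```

Run:
```python
from h import *
import h
i=vision.camera_info('wrist')
class V: camera_info=staticmethod(lambda n:i)
h.vision=V
def fit(n,pts):
    P=pose(n);d=np.load(f'pics/{n}.npy');q=P['orientation'];r=R.from_quat([q[1],q[2],q[3],q[0]]);ax=r.apply(i['hand_eye'][:3,2])
    X=[]
    for u,v in pts:
        o,dr=wray(u,v,P);X.append(o+d[v,u]/(dr@ax)*dr)
    X=np.array(X);k=abs(X[:,2]-np.median(X[:,2]))<4;X=X[k]
    c=X.mean(0);A=np.c_[X[:,:2]-c[:2],np.ones(len(X))];s=np.linalg.lstsq(A,X[:,2],rcond=None)[0]
    print(n,len(X),c.round(1),'slope deg',np.degrees(s[:2]).round(2),'std',np.std(X[:,2]-A@s).round(2))
box=lambda a,b,c,e:[(u,v) for u in range(a,b) for v in range(c,e)]
fit('w12',box(370,408,103,137)); fit('w6',box(237,281,188,220))
fit('w12',box(300,330,220,260)) # foam
fit('w12',box(248,256,172,228)+box(273,282,172,200)+box(250,282,228,232))
```

```text
w12 1286 [612.5 225.8  46.3] slope deg [ 0.01 -0.17] std 0.74
w6 1398 [610.2 227.2  46.3] slope deg [ 0.09 -0.28] std 0.68
w12 890 [540.3 137.3  37.7] slope deg [ 0.13 -0.21] std 0.6
w12 808 [503.7 180.5  47.8] slope deg [ 0.28 -0.05] std 0.67
```

```bash
python3 -c "
from h import *
go(384,264,193,78.9);go(384,264,108,78.9)"
```

```text
off [  64.7 -129.9   -3.1] rot [ 0.009 -0.002  0.001] rows 2.3
off [  64.5 -130.6   81.9] rot [ 0.009 -0.002  0.001] rows 2.7
```

Call:
carry_out(rot=[[0, 0, 0], [0.009, -0.002, 0], [0.009, -0.002, 0], [0.009, -0.002, 0], [0.009, -0.002, 0], [0.009, -0.002, 0], [0.009, -0.002, 0]], offset=[[30, -50, 0], [64, -110, 0], [64, -130, 0], [64, -130, 10], [64, -130, 50], [64, -130, 82], [64, -130, 82]], claw=[0, 0, 0, 0, 0, 0, 0])

```text
time_s: 13.95
tool_pos: [383.2, 262.0, 105.4]
orientation: [-0.001, 0.772, 0.636, -0.002]
wrist_force: [-0.8, 0.1, -0.9]
finger_gap: -0.3
```

```bash
python3 -c "
from h import *
snap('w13')"
```

```text
13.95 [383.2 262.  105.4] yaw [ 0.1921  0.9814 -0.0015] [-0.75373562  0.10751874 -0.93192811]
```

View pics/w13.png

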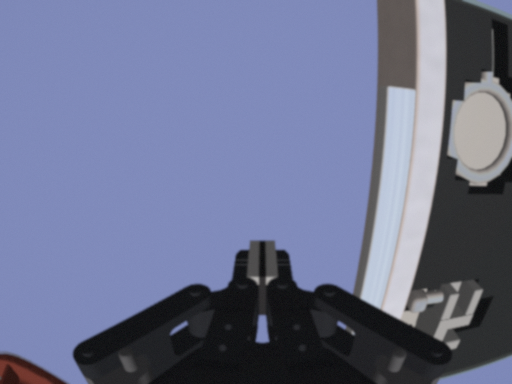

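Call:
carry_out(rot=[[0, 0, 0], [0, 0, 0], [0, 0, 0], [0, 0, 0], [0, 0, 0], [0, 0, 0], [0, 0, 0], [0, 0, 0]], offset=[[0, 10, -8], [0, 22, -8], [0, 35, -8], [0, 50, -8], [0, 65, -8], [0, 80, -8], [0, 95, -8], [0, 110, -8]], claw=[0, 0, 0, 0, 0, 0, 0, 0])

```text
time_s: 15.0
tool_pos: [493.0, 241.2, 114.5]
orientation: [-0.0, 0.772, 0.636, -0.001]
wrist_force: [-3.8, 1.0, 3.4]
finger_gap: -0.1
```

```bash
python3 -c "
from h import *
p,d=vision.camera('top');cv2.imwrite('pics/top1.png',cv2.resize(p[40:240,90:290],None,fx=3,fy=3))"
```

```text
(no output)
```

View pics/top1.png

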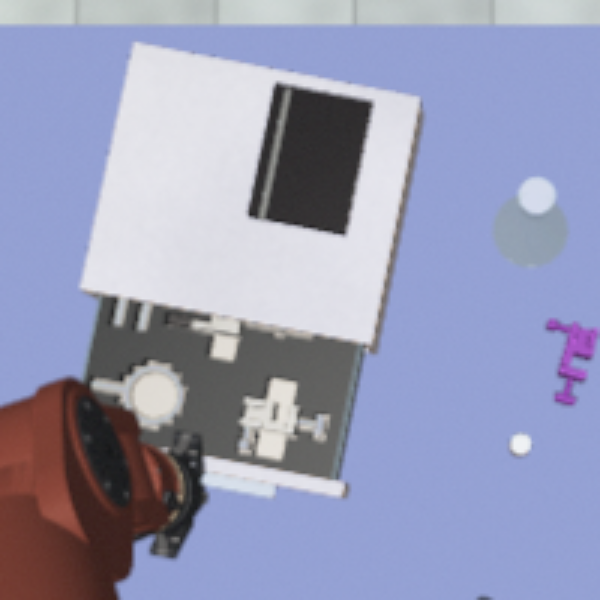

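Call:
carry_out(rot=[[0, 0, 0], [0, 0, 0], [0, 0, 0], [0, 0, 0], [0, 0, 0], [0, 0, 0], [0, 0, 0], [0, 0, 0]], offset=[[0, 15, 0], [0, 30, 0], [0, 45, 0], [0, 60, 0], [0, 75, 0], [0, 90, 0], [0, 105, 0], [0, 120, 0]], claw=[0, 0, 0, 0, 0, 0, 0, 0])

```text
time_s: 16.05
tool_pos: [613.6, 217.3, 114.4]
orientation: [0.0, 0.772, 0.635, -0.001]
wrist_force: [-3.8, 0.5, -2.7]
finger_gap: -0.3
```

Call:
carry_out(rot=[[0, 0, 0], [0, 0, 0], [0, 0, 0], [0, 0, 0]], offset=[[0, 8, 0], [0, 16, 0], [0, 22, 0], [0, 22, 0]], claw=[0, 0, 0, 0])

```text
time_s: 16.55
tool_pos: [635.6, 213.0, 114.5]
orientation: [0.001, 0.772, 0.635, -0.001]
wrist_force: [-0.5, -0.4, -0.3]
finger_gap: -0.3
```

```bash
python3 -c "
from h import *
p,d=vision.camera('top');cv2.imwrite('pics/top2.png',cv2.resize(p[40:240,90:290],None,fx=3,fy=3))"
```

```text
(no output)
```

View pics/top2.png

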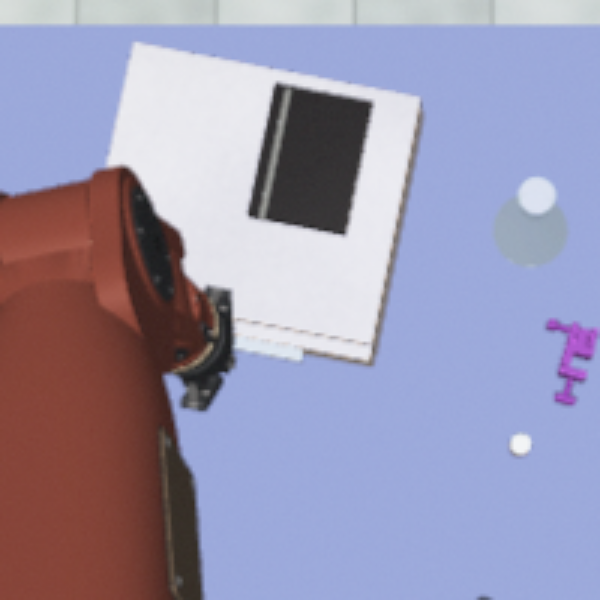

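Nearly shut. I'll push in small steps until the stop is felt.

Call:
carry_out(rot=[[0, 0, 0], [0, 0, 0], [0, 0, 0], [0, 0, 0]], offset=[[0, 4, 0], [0, 8, 0], [0, 11, 0], [0, 11, 0]], claw=[0, 0, 0, 0])

```text
time_s: 17.1
tool_pos: [637.4, 212.7, 114.2]
orientation: [-0.006, 0.771, 0.636, -0.007]
wrist_force: [-41.4, 5.1, 30.0]
finger_gap: -0.2
```

Call:
carry_out(rot=[[0, 0, 0], [0, 0, 0], [0, 0, 0], [0, 0, 0], [0, 0, 0], [0, 0, 0], [0, 0, 0], [0, 0, 0]], offset=[[0, -5, 0], [0, -30, 0], [0, -60, 0], [0, -90, -10], [0, -140, -40], [0, -190, -80], [0, -230, -90], [0, -230, -90]], claw=[0, 0, 0, 0, 0, 0, 0, 0])

```text
time_s: 18.1
tool_pos: [412.0, 257.1, 209.8]
orientation: [-0.005, 0.771, 0.637, -0.005]
wrist_force: [0.4, -0.1, 0.1]
finger_gap: 0.1
```

```bash
python3 -c "
from h import *
p,d=vision.camera('top');cv2.imwrite('pics/top3.png',p)
c=cv2.resize(p[120:180,100:240],None,fx=5.5,fy=5.5,interpolation=cv2.INTER_CUBIC);cv2.imwrite('pics/top3c.png',c)
p,d=vision.camera('scene');cv2.imwrite('pics/scene3.png',p)
s=arm.sense();print(s['wrist_force'],s['qd'].round(3))"
```

```text
[ 0.28927945  0.03146685 -0.90773728] [-0.016  0.028  0.014  0.     0.     0.   ]
```

View pics/top3.png

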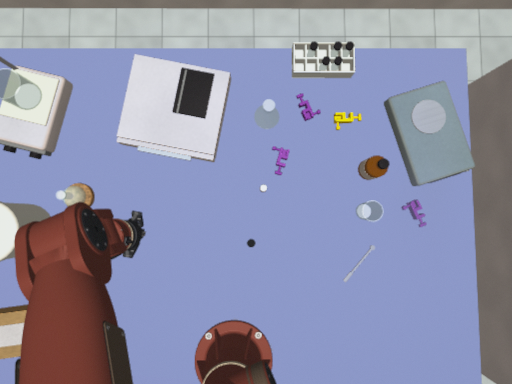

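View pics/top3c.png

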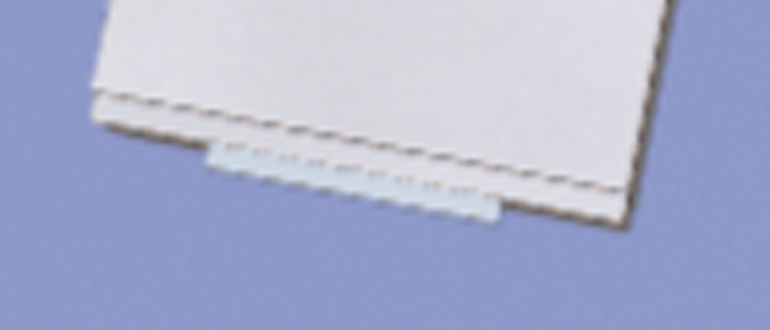

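View pics/scene3.png

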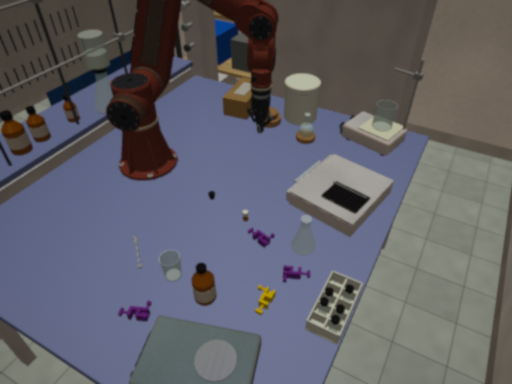

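```bash
python3 -c "
from h import *
w=lambda c,o,s:onz('top',o[0]+(c[0]+.5)/s-.5,o[1]+(c[1]+.5)/s-.5,58)
a=[w((155,485),(95,135),5.6),w((455,540),(95,135),5.6),w((40,425),(95,135),5.6),w((585,525),(95,135),5.6)]
b=[w((207,165),(100,120),5.5),w((500,222),(100,120),5.5)]
x=np.array([.981,-.192,0])
for i in (0,1): print((b[i]-a[i])@x, (b[i]-a[i]).round(1), 0)
"
```

```text
227.93190741585505 [223.9 -43.1   0. ] 0
226.28138239908466 [222.  -44.5   0. ] 0
```

Run:
```python
from h import *
x=np.array([.9814,-.192,0]);y=np.array([.192,.9814,0])
A=cv2.imread('pics/top0.png');B=cv2.imread('pics/top3.png')
from scipy.ndimage import map_coordinates
def prof(im,P0,rng):
    out=[]
    for t in rng:
        acc=[]
        for s in range(-50,51,5):
            u,v=proj('top',P0+x*t+y*s); acc.append([map_coordinates(im[...,k].astype(float),[[v],[u]],order=1)[0] for k in range(3)])
        out.append(np.mean(acc,0))
    return np.array(out)
import h; i=vision.camera_info('top')
class V: camera_info=staticmethod(lambda n:i)
h.vision=V
P0=np.array([428.,256.,58.]);r=np.arange(-20,40,2)
a=prof(A,P0,r);b=prof(B,P0+x*235,r)
for t,p,q in zip(r,a,b): print(t,p.astype(int),q.astype(int))
```

```text
-20 [200 152 140] [200 153 141]
-18 [200 152 140] [201 153 141]
-16 [200 152 140] [201 153 141]
-14 [200 152 140] [198 151 139]
-12 [200 152 140] [190 149 139]
-10 [200 152 140] [188 158 149]
-8 [200 152 140] [196 178 169]
-6 [200 152 140] [217 204 194]
-4 [199 152 140] [227 215 203]
-2 [199 156 144] [227 215 204]
0 [205 169 158] [226 214 203]
2 [214 191 180] [222 210 200]
4 [224 210 198] [216 206 199]
6 [226 214 203] [209 202 202]
8 [226 214 203] [216 209 211]
10 [225 213 202] [224 216 216]
12 [221 208 199] [224 216 216]
14 [213 203 197] [224 216 216]
16 [206 199 200] [224 216 216]
18 [217 209 211] [217 209 209]
20 [225 216 216] [203 195 197]
22 [224 216 216] [183 179 183]
24 [225 216 216] [191 187 191]
26 [224 215 215] [217 210 211]
28 [216 207 207] [223 214 214]
30 [185 179 182] [222 214 214]
32 [123 125 130] [222 214 214]
34 [88 90 92] [222 214 214]
36 [85 86 86] [222 214 214]
38 [85 86 86] [222 214 214]
```

Travel by the top view is only about 225 mm. The stop force also had an upward part of 30 N, so the finger linkage may have met the unit rather than the drawer its end. I'll turn the jaws parallel to the lip and push again.

```bash
python3 -c "
from h import *
go(608,220,200,168.9)"
```

```text
off [  0.7 197.4   5.8] rot [-0.014 -0.01  -1.567] rows 8.4
```

Call:
carry_out(rot=[[0, 0, -1.567], [0, 0, -1.567], [0, 0, -1.567], [0, 0, -1.567], [0, 0, -1.567], [0, 0, -1.567], [0, 0, -1.567], [0, 0, -1.567]], offset=[[0, 30, 5], [0, 60, 5], [0, 90, 5], [0, 120, 5], [0, 150, 5], [0, 180, 5], [0, 197, 5], [0, 197, 5]], claw=[0, 0, 0, 0, 0, 0, 0, 0])

```text
time_s: 19.2
tool_pos: [610.0, 218.1, 199.3]
orientation: [-0.007, 0.129, 0.992, -0.001]
wrist_force: [-0.7, -0.5, 0.2]
finger_gap: 0.0
```

```bash
python3 -c "
from h import *
snap('w14');go(608,220,116,168.9)"
```

```text
19.2 [610.  218.1 199.3] yaw [-0.9693  0.2455  0.0151] [-0.68069394 -0.48828151  0.22112382]
off [ 0.4  1.6 83.4] rot [-0.003 -0.015 -0.054] rows 1.3
```

View pics/w14.png

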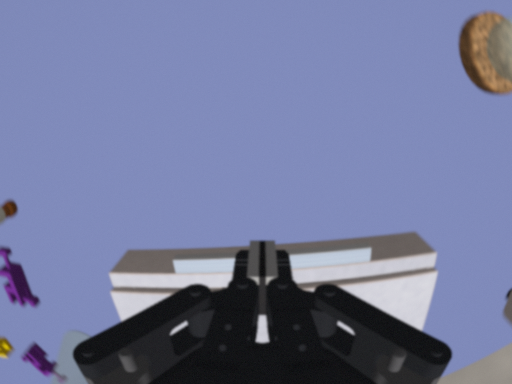

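Call:
carry_out(rot=[[-0.003, -0.015, -0.054], [-0.003, -0.015, -0.054], [-0.003, -0.015, -0.054], [-0.003, -0.015, -0.054], [-0.003, -0.015, -0.054], [-0.003, -0.015, -0.054], [-0.003, -0.015, -0.054], [-0.003, -0.015, -0.054]], offset=[[0, 1.6, 45], [0, 1.6, 83], [0, 1.6, 83], [-10, 1.6, 83], [-20, 1.6, 83], [-28, 1.6, 83], [-32, 1.6, 83], [-32, 1.6, 83]], claw=[0, 0, 0, 0, 0, 0, 0, 0])

```text
time_s: 20.25
tool_pos: [638.4, 212.4, 116.3]
orientation: [-0.002, 0.097, 0.995, 0.0]
wrist_force: [-8.1, 1.2, 6.5]
finger_gap: 0.1
```

Call:
carry_out(rot=[[0, 0, 0], [0, 0, 0], [0, 0, 0]], offset=[[-3, 0, 0], [-6, 0, 0], [-6, 0, 0]], claw=[0, 0, 0])

```text
time_s: 20.62
tool_pos: [639.2, 212.2, 116.2]
orientation: [-0.007, 0.096, 0.995, 0.001]
wrist_force: [-24.0, 3.1, 16.2]
finger_gap: -0.3
```

Run:
```python
from h import *
x=np.array([.9814,-.192,0])
a=cv2.imread('pics/w13.png')[60:320,330:470];b=cv2.imread('pics/w14.png')[225:310,100:260]
b=cv2.imread('pics/w14.png')[225:325,100:450]
cv2.imwrite('pics/z1.png',cv2.resize(a,None,fx=2.3,fy=2.3,interpolation=2));cv2.imwrite('pics/z2.png',cv2.resize(b,None,fx=2.2,fy=2.2,interpolation=2))
for n,pts in (('w13',[(388,90),(381,150),(374,200),(368,250)]),('w14',[(175,261),(220,259),(320,253),(368,248)])):
    P=pose(n)
    for c in pts: print(n,c,(wz(*c,58,P)@x).round(1))
g=cv2.imread('pics/w14.png')
for u in (140,330,350): print(u,[int(k) for k in g[240:300,u].max(1)])
g=cv2.imread('pics/w13.png')
for v in (150,200): print(v,[tuple(int(t) for t in g[v,u]) for u in range(360,440,3)])
```

```text
w13 (388, 90) 376.2
w13 (381, 150) 374.7
w13 (374, 200) 374.0
w13 (368, 250) 374.8
w14 (175, 261) 598.9
w14 (220, 259) 598.0
w14 (320, 253) 597.8
w14 (368, 248) 597.2
140 [187, 188, 188, 187, 187, 187, 187, 183, 173, 150, 118, 108, 105, 105, 104, 106, 104, 107, 106, 107, 108, 110, 108, 108, 106, 108, 108, 110, 107, 108, 108, 113, 132, 165, 194, 206, 215, 218, 219, 218, 218, 218, 219, 218, 219, 212, 192, 152, 117, 107, 111, 130, 158, 187, 202, 212, 216, 216, 215, 215]
330 [136, 108, 106, 103, 102, 100, 99, 98, 98, 98, 112, 146, 184, 209, 215, 217, 219, 219, 220, 218, 219, 219, 219, 216, 209, 196, 195, 201, 210, 214, 213, 213, 212, 211, 212, 213, 210, 211, 209, 193, 156, 118, 100, 83, 59, 32, 24, 21, 23, 22, 20, 26, 30, 37, 43, 42, 30, 22, 23, 20]
350 [101, 102, 102, 100, 99, 97, 97, 100, 112, 145, 181, 204, 215, 217, 218, 219, 219, 219, 218, 219, 219, 214, 206, 196, 194, 201, 209, 212, 214, 214, 215, 215, 215, 216, 216, 213, 209, 188, 151, 117, 105, 110, 119, 147, 179, 198, 209, 214, 216, 215, 214, 204, 175, 123, 68, 32, 24, 23, 23, 17]
150 [(187, 139, 128), (186, 139, 128), (187, 140
[... 155 characters left out ...]
3, 205, 193), (218, 199, 188), (222, 205, 195), (218, 200, 188), (214, 197, 186), (176, 173, 177), (192, 190, 196), (210, 202, 202), (213, 202, 204), (215, 204, 204), (214, 205, 206), (214, 204, 204), (212, 204, 204), (214, 205, 205), (199, 193, 196)]
200 [(186, 137, 126), (187, 139, 128), (181, 135, 125), (97, 93, 95), (90, 91, 92), (94, 95, 96), (177, 172, 169), (219, 200, 190), (220, 200, 188), (221, 202, 190), (222, 204, 193), (217, 198, 187), (223, 208, 196), (219, 201, 191), (213, 197, 188), (174, 175, 185), (203, 198, 201), (212, 202, 202), (213, 203, 204), (216, 207, 206), (215, 206, 206), (215, 206, 206), (213, 203, 204), (211, 201, 203), (126, 125, 130), (48, 47, 45), (49, 49, 46)]
```

View pics/z2.png

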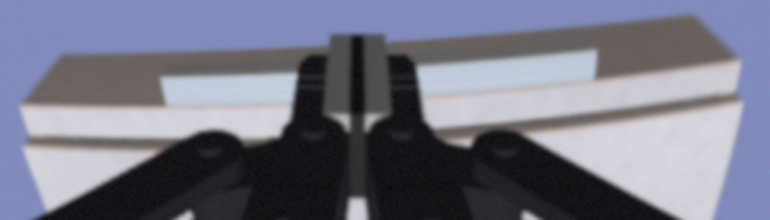

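View pics/z1.png

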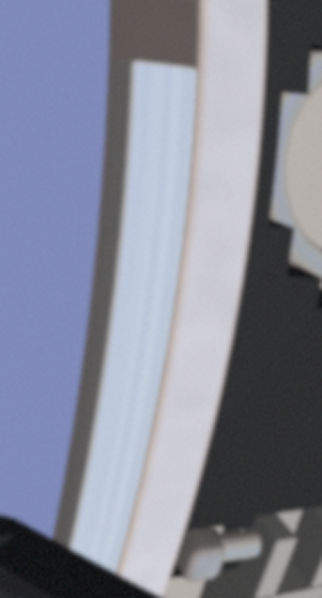

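Run:
```python
from h import *
x=np.array([.9814,-.192,0]);P=pose('w14')
for u,a,b,c in ((140,273,286.6,292.2),(350,263.5+0,277.6,283.2)):
    print(u,'panel inner z58',wz(u,a,58,P)@x,wz(u,b,58,P)@x,'unit edge z66',wz(u,c,66,P)@x,'seam lower at z58',wz(u,c,58,P)@x)
# unit front from the first top picture: edge at c1 crop (120,8)-(665,118)
w=lambda c,z:onz('top',95+(c[0]+.5)/5.6-.5,135+(c[1]+.5)/5.6-.5,z)@x
print('unit front edge top0',w((125,10),66),w((665,122),66))
P=pose('w6')
```

```text
140 panel inner z58 611.4530462037184 626.683549491542 unit edge z66 627.3212214937469 seam lower at z58 633.2678666045972
350 panel inner z58 610.7995690166042 625.632086522228 unit edge z66 625.9069954126057 seam lower at z58 631.7982327777561
unit front edge top0 626.5829919119512 621.1319481220897
```

The panel's inner edge (626.2) meets the unit's front edge (626.6), so the seam is flush and both pushes ended at the same hard stop. The drawer is shut, so I'll back off.

Call:
carry_out(rot=[[0, 0, 0], [0, 0, 0], [0, 0, 0], [0, 0, 0], [0, 0, 0], [0, 0, 0], [0, 0, 0], [0, 0, 0]], offset=[[10, 0, 0], [30, 0, 0], [50, 0, -10], [70, 0, -60], [80, 0, -100], [80, 0, -100], [80, 0, -100], [80, 0, -100]], claw=[0, 0, 0, 0, 0, 0, 0, 0])

```text
time_s: 21.62
tool_pos: [561.8, 226.9, 216.1]
orientation: [-0.008, 0.096, 0.995, 0.0]
wrist_force: [-0.5, 0.3, -0.2]
finger_gap: 0.0
```

Run:
```python
from h import *
snap('w15')
x=np.array([.9814,-.192,0]);P=pose('w15')
g=cv2.imread('pics/w15.png')
cv2.imwrite('pics/w15b.png',g)
s=arm.sense();print(s['wrist_force'],s['qd'].round(3))
p,d=vision.camera('top');cv2.imwrite('pics/top4.png',p)
```

```text
21.625 [561.8 226.9 216.1] yaw [-0.9814  0.1913  0.0158] [-0.51970948  0.3414039  -0.23888821]
[-0.18702864  0.52807225  1.27281407] [ 0.001 -0.002  0.004  0.003 -0.001 -0.001]
```

View pics/w15.png

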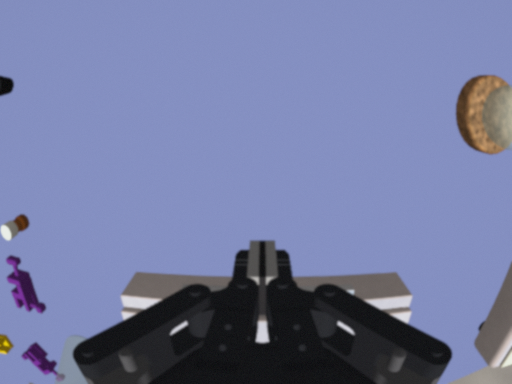

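View pics/top4.png

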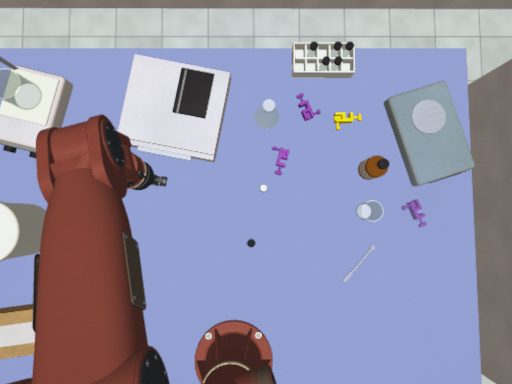

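The drawer is shut, the gripper is clear and at rest, and the bystanders are at their starting pixels.

```bash
python3 -c "
from bench import arm
print(arm.close_job())"
```

```text
the job is handed in; nothing more can be done
None
```

I pressed the clamp and then the boss head into their own cutouts, slid the drawer shut by its lip, backed off and handed the job in at about 21.7 s. No verdict was reported.

**Parts, checked by wrist depth before closing:** the clamp's yoke top was at 46.3 mm (46 when home) and the boss top at 47.8 mm (48 when home). Both were level to about 0.3°. I did not look at them again once the drawer was shut.

**Drawer, conflicting check:** the measured travel was only about 222–225 mm, not the 235 mm stated for the full stroke. If it started fully pulled out, that is just short of the 227 mm limit. I still judged it shut:
- A second push, with the jaws turned parallel to the lip, stopped at the same place.
- The seam between panel and unit measured flush, within about 0.5 mm.

So the drawer probably did not start fully pulled out.

**Push force:** the first push ended on the stop at about 41 N along the drawer plus 30 N upward at the wrist. I read that as the closed fingers on the lip. I could not rule out the finger linkage touching the unit, which could count against the 40 N limit.

**Bystanders:** those in view were at their starting pixels in the last top and wrist pictures. The arm hid the round flask in the last top view. It was standing in the wrist picture, but I did not measure its position.

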